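# Clear the pricking irons off the leatherworking slab

### The job

Clear the stone slab: tilt the scrap box's hatch fully open, drop every snapped pricking iron (the short ones without a fork) into the bin behind it, and push the hatch fully shut again with them inside. Drop every whole iron (with its forked foot) into the wire basket, and swing the basket's carry handle up and over until it rests in its end position. Leave the wax tin, bottle and jar where they are.

Things in the scene. Friction and masses are not known exactly. Their poses are not given: they have to be found in the camera images.
- whole0: whole pricking iron, plain steel, 130 mm long: a 90 mm long, 16 x 16 mm square shank and a flat forked foot 40 mm long, 36 mm wide, 8 mm thick with four prongs, 150 g. Origin on the underside, halfway along; x points to the fork, shank from x = -65 to +25 mm, z up (16 mm to the shank's top). May be absent (None).
- whole1: whole pricking iron, plain steel, 130 mm long: a 90 mm long, 16 x 16 mm square shank and a flat forked foot 40 mm long, 36 mm wide, 8 mm thick with four prongs, 150 g. Origin on the underside, halfway along; x points to the fork, shank from x = -65 to +25 mm, z up (16 mm to the shank's top). May be absent (None).
- whole2: whole pricking iron, plain steel, 130 mm long: a 90 mm long, 16 x 16 mm square shank and a flat forked foot 40 mm long, 36 mm wide, 8 mm thick with four prongs, 150 g. Origin on the underside, halfway along; x points to the fork, shank from x = -65 to +25 mm, z up (16 mm to the shank's top). May be absent (None).
- snapped0: snapped pricking iron, plain steel, 90 mm long: a 16 x 16 mm square shank (x from -45 to +33 mm) ending in a small broken stub and no fork, 120 g. Origin on the underside, halfway along; x points along the iron to the break, z is up (16 mm to the top). May be absent (None).
- snapped1: snapped pricking iron, plain steel, 90 mm long: a 16 x 16 mm square shank (x from -45 to +33 mm) ending in a small broken stub and no fork, 120 g. Origin on the underside, halfway along; x points along the iron to the break, z is up (16 mm to the top). May be absent (None).
- snapped2: snapped pricking iron, plain steel, 90 mm long: a 16 x 16 mm square shank (x from -45 to +33 mm) ending in a small broken stub and no fork, 120 g. Origin on the underside, halfway along; x points along the iron to the break, z is up (16 mm to the top). May be absent (None).
- scrapbox: fixed plywood scrap box, 254 mm wide (y), 146 deep, 200 high; brown tilt-out hatch facing the robot, with a steel bin behind it. Origin on the bench under the hatch's hinge line, mid-width; x into the box, away from the robot, y along the hinge, z up. Hinge line at z = 10 mm; the top board covers x = 0 to 146 at z = 192 to 200. The hatch swings down towards -x.
- hatch (a joint): hatch angle, rad: 0 shut (upright), 0.8 fully open (end stop, leaning to the robot); starts at 0 to 0.1. Stiff hinge, stays where left; 3 to 8 N at the bar moves it. At 0.8 the bin's mouth, from above, spans x = -130 to -10 mm of the scrap box; the panel's upper edge is at height 134 mm, the bin's back edge at 185 mm.
- hatch_bar (a point): middle of the hatch's level brass pull bar, 12 mm thick, 110 mm long along y, in front of and above the panel: when shut 62 mm in front of the hinge line (44 mm of free gap to the panel's face) and 200 mm above it, 10 mm above the box's top. It turns with the hatch about the hinge line.
- hatch_floor (a point): middle of the floor of the steel bin on the hatch; its axes turn with the hatch: z up out of the bin (world z when shut), x to the bin's back, y along the hinge. Inside 114 mm in x, 204 mm in y; panel 173 mm high, back wall 125 mm, side walls between.
- basket: fixed wire basket of plain steel, 160 mm (x) by 220 mm (y) outside, 90 mm high, open on top, walls and floor 5 mm. Origin on the bench under its centre; x points away from the robot, z up.
- handle (a joint): angle of the basket's carry handle, rad: 0 folded level towards the robot, 1.57 upright, 1.8 its end position, 13 degrees past upright, resting on its stop by its own weight. Loose hinge: let go before upright, it falls back to 0. Hinge line along the basket's y, at x = 0, z = 90 mm.
- handle_bar (a point): middle of the handle's wooden grip, 14 mm thick and 110 mm long along y, 138 mm from the hinge line: folded, it is 138 mm in front of the basket's centre, 51 mm clear of the basket's wall, at a height of 90 mm. It turns with the handle.
- slab: fixed grey stone slab, 330 x 360 mm, 15 mm thick, flat on the bench; the irons lie on it at the start. Origin under its centre.
- tin: bystander: round metal wax tin, 80 mm across, 42 mm high, beyond the slab. Origin at its underside.
- bottle: bystander: white bottle, 48 mm across, 95 mm high, beyond the slab. Origin at its underside.
- jar: bystander: glass jar, 64 mm across, 85 mm high, beyond the slab. Origin at its underside.

How it is judged:
On the way, in this order (a step that is already met when the one before it is completed fails the run):
1. the hatch is tilted fully open (value of joint hatch above 0.7 rad), for 0.2 s.
2. every snapped iron is in the bin of the open hatch (x of snapped0 in the frame of hatch_floor between -0.062 and 0.062 m and y of snapped0 in the frame of hatch_floor between -0.105 and 0.105 m and z of snapped0 in the frame of hatch_floor between -0.015 and 0.16 m and x of snapped1 in the frame of hatch_floor between -0.062 and 0.062 m and y of snapped1 in the frame of hatch_floor between -0.105 and 0.105 m and z of snapped1 in the frame of hatch_floor between -0.015 and 0.16 m and x of snapped2 in the frame of hatch_floor between -0.062 and 0.062 m and y of snapped2 in the frame of hatch_floor between -0.105 and 0.105 m and z of snapped2 in the frame of hatch_floor between -0.015 and 0.16 m and value of joint hatch above 0.3 rad), for 0.2 s.
At the end, for the whole second after the job is handed in: Every snapped iron lies in the scrap box's bin and every whole iron in the wire basket (its middle inside the walls and below the rim), all at rest; the hatch is shut to within 0.06 rad and the carry handle is within 0.1 rad of its end position (x of snapped0 in the frame of hatch_floor between -0.062 and 0.062 m and y of snapped0 in the frame of hatch_floor between -0.105 and 0.105 m and z of snapped0 in the frame of hatch_floor between -0.015 and 0.16 m and x of snapped1 in the frame of hatch_floor between -0.062 and 0.062 m and y of snapped1 in the frame of hatch_floor between -0.105 and 0.105 m and z of snapped1 in the frame of hatch_floor between -0.015 and 0.16 m and x of snapped2 in the frame of hatch_floor between -0.062 and 0.062 m and y of snapped2 in the frame of hatch_floor between -0.105 and 0.105 m and z of snapped2 in the frame of hatch_floor between -0.015 and 0.16 m and x of whole0 in the frame of basket between -0.08 and 0.08 m and y of whole0 in the frame of basket between -0.11 and 0.11 m and z of whole0 in the frame of basket between -0.015 and 0.085 m and x of whole1 in the frame of basket between -0.08 and 0.08 m and y of whole1 in the frame of basket between -0.11 and 0.11 m and z of whole1 in the frame of basket between -0.015 and 0.085 m and x of whole2 in the frame of basket between -0.08 and 0.08 m and y of whole2 in the frame of basket between -0.11 and 0.11 m and z of whole2 in the frame of basket between -0.015 and 0.085 m and linear speed of each of whole0, whole1, whole2, snapped0, snapped1, snapped2 below 0.03 m/s and value of joint hatch below 0.06 rad and value of joint handle above 1.7 rad); the robot touches nothing.
It fails at once if the tin is moved more than 40 mm or tipped over (distance of tin from where it was at the start of the episode above 0.04 m or angle between tin's own z axis and vertical above 0.5 rad).
It fails at once if the bottle is moved more than 40 mm or tipped over (distance of bottle from where it was at the start of the episode above 0.04 m or angle between bottle's own z axis and vertical above 0.5 rad).
It fails at once if the jar is moved more than 40 mm or tipped over (distance of jar from where it was at the start of the episode above 0.04 m or angle between jar's own z axis and vertical above 0.5 rad).
Of whole0, whole1, whole2 only 2 to 3 are there at a start; the rules pass over those that are not, and their reading is None.
Of snapped0, snapped1, snapped2 only 2 to 3 are there at a start; the rules pass over those that are not, and their reading is None.
At some moment in a run one of whole0, whole1, whole2, snapped0, snapped1, snapped2 may be knocked a few centimetres aside while the robot is not near it.
Once in a run the grip may slacken for a moment while it holds something.
It also fails if it takes over 210 s, if anything falls off the work surface, if the arm or the gripper's body presses on something with over 40 N, if the wrist force passes 120 N, or if a joint passes its speed limit or range.

### The arm

A 6-joint arm with a two-finger parallel gripper is mounted at the origin on the work surface. World frame = base frame: x ahead of the robot, y to its left, z up, the work surface at z = 0. Lengths are in m, angles in rad, forces in N, time in s.
With the tool pointing down it reaches from about 0.3 to 0.825 m from the base axis. Payload 5.4 kg.
Tool frame: the origin (TCP) lies at the very end of the fingers, on their centre line; the grasp point (between the pads) lies arm.pinch_z behind it (arm.pinch_z is the distance from the TCP to the grasp point, in m); z points along the fingers, y is the direction in which the jaws open and shut (so a half turn about z gives the same grasp; the last joint's range is limited). The gripper opens to 92 mm and grips with 3 to 60 N. Pads are 20 mm wide; open, the fingers measure 128 mm over their backs; the gripper's body (75 mm by 189 mm) begins 69 mm behind the grasp point.
Start: joints at [-1.496, 0.158, 1.597, -0, 1.386, -0.21], TCP at [0.162, -0.552, 0.177] pointing down, gripper open.
Joint ranges: [-2.91, 2.91], [-0.94, 2.29], [0.18, 2.7], [-1.29, 4.43], [0.17, 2.64], [-3, 3]. Speed limits (rad/s): [2.57, 2.57, 3.14, 3.14, 3.14, 3.14].

### API

Orientations are given as a 3x3 rotation matrix whose columns are the frame's x, y, z axes.
In Python, from cell import readout, optics, ticket, arm gives the robot as it stands.
- The arm moves only by the tool step_arm, never from a script. Its arguments are lists of equal length, an entry for each row: "delta_pos": the shift along the tool's x, y, z in units of 40 mm (1.0 is 40 mm), a list of three; "twist": the turn, a rotation vector about the tool's x, y, z in units of 6 degrees (1.0 is 6 degrees), a list of three; "claw": the closure, from -1 (fully open) to 1 (shut). A call has 1 to 20 rows; each row is the pose to reach, as a shift and turn from the pose commanded when the call began, along the tool's axes at that moment; what a row does not reach only later rows make up. A row lasts 1/8 s, in which the tool goes at most 62.5 mm and 10.7 degrees, less where a joint would pass 70% of its speed; a pose out of reach is approached as far as the arm can. A call with a gripper value outside its range is refused whole. The fingers move at their own pace and stop on an object; "force" is the grip in N (left out, the last holds). Time passes only in rows, so rows that repeat a pose let the fingers close. It gives the time, the measured TCP pose, the force and the opening at its end, in the units of the state.
- readout.sense(): the state, without advancing time (a new reading comes with each control period).
- optics.get_image(name): name is "scene" or "side" or "wrist"; returns a dict with "image" (480x640x3 uint8, red, green, blue), "camera_matrix" (3x3 intrinsics, pixels), "xyz" and "rotation" of the camera in the world; the wrist camera has in their place "hand_eye" (4x4, takes a point from camera to tool coordinates, whose origin is the TCP and whose axes are the flange's). Camera axes: x right, y down, z forward; pixel columns grow to the right and rows downward; lengths in m; the calibration is good to about 2 mm. A picture is of the moment at which its call begins: read the wrist's pose just before it. There is no depth.
- ticket.finish_job(): hands the job in, once; it reports no verdict.
The state is a dict: "time": time; "q": joint angles; "dq": joint speeds; "joint_torque": joint torques, N m; "tool_pos": TCP position; "tcp_rot": TCP orientation; "ft_force": force on the tool from outside, world axes, zero at the start; "ft_torque": the same for the moment, N m; "grip_width": opening from 0.0 (shut) to 1.0 (fully open).
Only numpy, scipy, OpenCV 4.12 (cv2) and the standard library are available. Lean on these libraries where they do the work, as an engineer would, in place of code of your own. Each camera call takes 0.05 s, during which the arm holds its last target.

## Working session

There is one attempt and no reset: what is moved stays moved. The work goes in short steps, Python scripts to look and compute and a tool call to move; the robot and the scene stay as the last step left them, time stands still between calls to the robot, and variables do not carry over. Pictures are saved under pics/ and viewed, and the job is handed in when it is done.

Besides the shell and the picture viewer there is one more tool, called after "Call:" as a command line: name --argument value ..., lists and objects as JSON in quotes. step_arm: Moves the arm, as the interface text tells. Its arguments: {"type":"object","properties":{"delta_pos":{"type":"array"},"twist":{"type":"array"},"claw":{"type":"array"},"force":{"type":"number"}},"required":["delta_pos","twist","claw"]}

```bash
mkdir -p pics; ls; cat > h.py <<'E'
import numpy as np, cv2, json
from cell import readout, optics, ticket, arm
def snap(name,fn):
    s=readout.sense(); d=optics.get_image(name)
    cv2.imwrite('pics/'+fn+'.png',cv2.cvtColor(d['image'],cv2.COLOR_RGB2BGR))
    K=np.array(d['camera_matrix'])
    if 'hand_eye' in d:
        T=np.eye(4);T[:3,:3]=s['tcp_rot'];T[:3,3]=s['tool_pos'];T=T@np.array(d['hand_eye'])
        R,t=T[:3,:3],T[:3,3]
    else: R,t=np.array(d['rotation']),np.array(d['xyz'])
    np.savez('pics/'+fn+'.npz',K=K,R=R,t=t,image=d['image'])
    return d
def w(fn,u,v,z):
    c=np.load('pics/'+fn+'.npz'); r=c['R']@np.linalg.solve(c['K'],[u,v,1.]); t=c['t']
    return t+r*(z-t[2])/r[2]
def px(fn,P):
    c=np.load('pics/'+fn+'.npz'); p=c['K']@(c['R'].T@(np.array(P,float)-c['t'])); return p[:2]/p[2]
def go(P,R=None):
    "delta in tool units from measured pose to P (and R)"
    from scipy.spatial.transform import Rotation as Ro
    s=readout.sense(); R0=np.array(s['tcp_rot'])
    d=R0.T@(np.array(P)-s['tool_pos'])/0.04
    tw=np.zeros(3) if R is None else Ro.from_matrix(R0.T@R).as_rotvec()/np.radians(6)
    return d.round(2),tw.round(2)
E
python3 - <<'E'
from h import *
for n in ['scene','side','wrist']: snap(n,n+'0')
print(readout.sense(), arm.pinch_z)
for n in ['scene0','side0','wrist0']:
  c=np.load('pics/'+n+'.npz'); print(c['t'],c['R'].round(3).tolist(),c['K'].tolist())
E
```

```text
pics
{'time': 0.15, 'q': array([-1.49609369e+00,  1.58897716e-01,  1.59793213e+00, -6.59456615e-06,
        1.38620432e+00, -2.10108932e-01]), 'dq': array([-0.00035126, -0.00193913, -0.00240165, -0.0001314 ,  0.00145018,
       -0.00126529]), 'joint_torque': array([ 8.33832382e-04, -3.85913801e+01, -3.22434640e+01,  7.02503929e-02,
        3.50885256e-02, -8.08475693e-05]), 'tool_pos': array([ 0.16149314, -0.55129746,  0.17615426]), 'tcp_rot': array([[ 9.59714290e-01,  2.80977702e-01, -1.14049004e-04],
       [ 2.80977571e-01, -9.59713259e-01,  1.43700697e-03],
       [ 2.94312576e-04, -1.41116134e-03, -9.99998961e-01]]), 'ft_force': array([-0.31442162, -0.3866474 , -0.19892875]), 'ft_torque': array([-0.00858301, -0.01215115, -0.06645408]), 'grip_width': 0.999370462128441} 0.0187
[ 1.24391767 -0.293291    0.82908448] [[0.423, 0.623, -0.658], [0.906, -0.288, 0.311], [0.004, -0.727, -0.686]] [[494.96225704730824, 0.0, 319.8849294111808], [0.0, 494.96225704730824, 237.02263733124434], [0.0, 0.0, 1.0]]
[0.27665283 0.83474743 0.6664129 ] [[-0.922, -0.214, 0.323], [-0.387, 0.458, -0.8], [0.023, -0.863, -0.505]] [[441.0253143956993, 0.0, 316.3824290110217], [0.0, 441.0253143956993, 235.23025141500113], [0.0, 0.0, 1.0]]
[ 0.23396095 -0.52935879  0.38497359] [[0.281, -0.923, -0.265], [-0.96, -0.27, -0.076], [-0.002, 0.275, -0.961]] [[349.0185289996492, 0.0, 315.44271376940225], [0.0, 349.0185289996492, 242.27926147853526], [0.0, 0.0, 1.0]]
```

View pics/scene0.png

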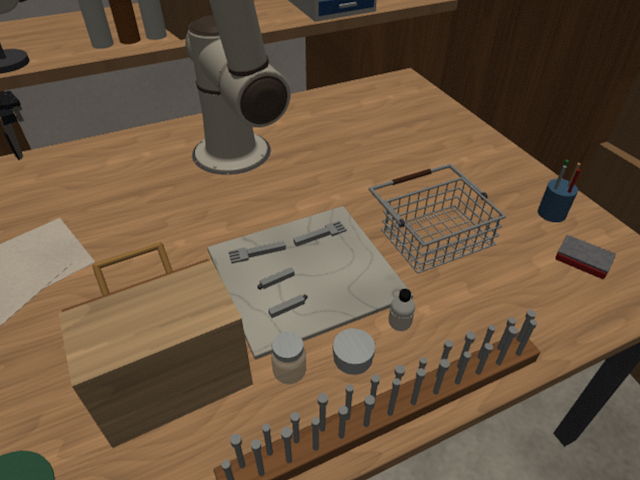

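View pics/side0.png

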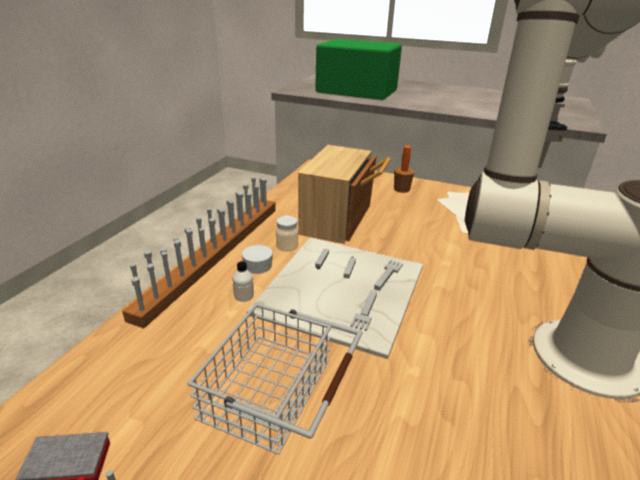

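View pics/wrist0.png

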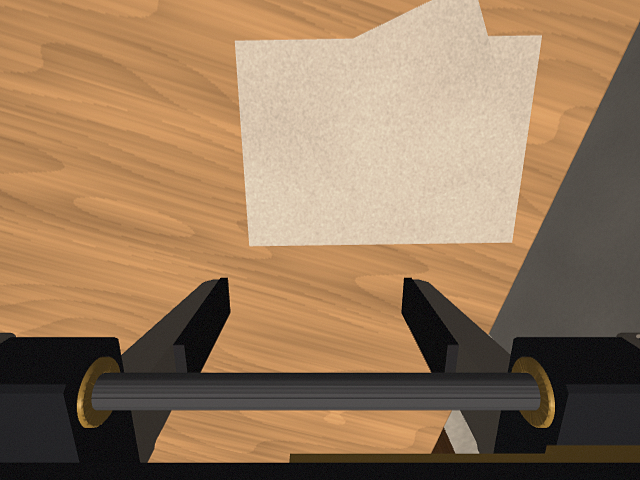

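The scene view shows two whole irons (about 257,251 and 320,234), two snapped ones (277,278 and 288,305), the box at lower left and the basket on the right. I'll zoom in to measure.

```bash
python3 - <<'E'
import cv2
a=cv2.imread('pics/scene0.png')
cv2.imwrite('pics/z1.png',cv2.resize(a[200:335,200:400],None,fx=4,fy=4,interpolation=cv2.INTER_CUBIC))
cv2.imwrite('pics/z2.png',cv2.resize(a[230:440,50:260],None,fx=2.8,fy=2.8,interpolation=cv2.INTER_CUBIC))
cv2.imwrite('pics/z3.png',cv2.resize(a[150:280,360:520],None,fx=4,fy=4,interpolation=cv2.INTER_CUBIC))
b=cv2.imread('pics/side0.png')
cv2.imwrite('pics/z4.png',cv2.resize(b[140:270,260:420],None,fx=4.5,fy=4.5,interpolation=cv2.INTER_CUBIC))
E
```

```text
(no output)
```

View pics/z1.png

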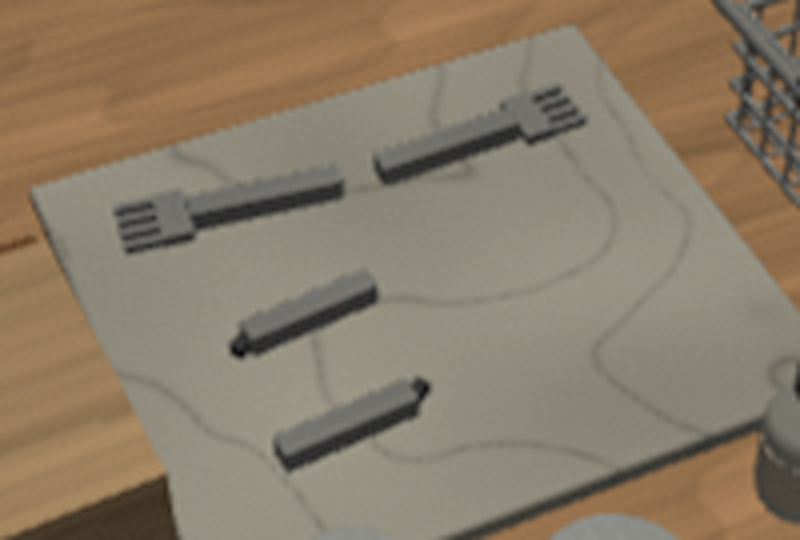

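View pics/z2.png

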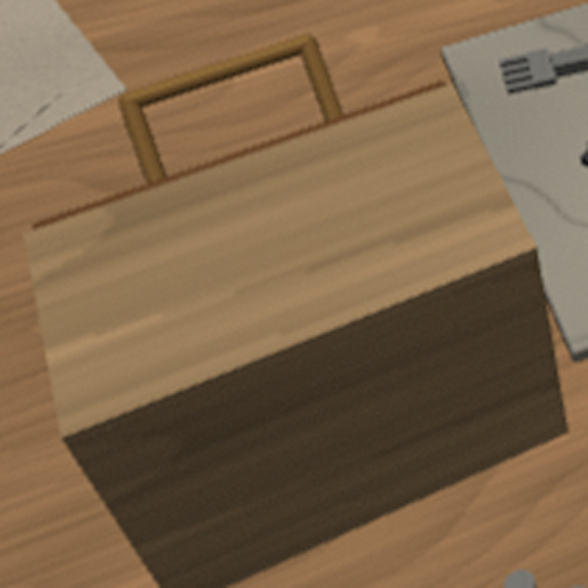

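View pics/z3.png

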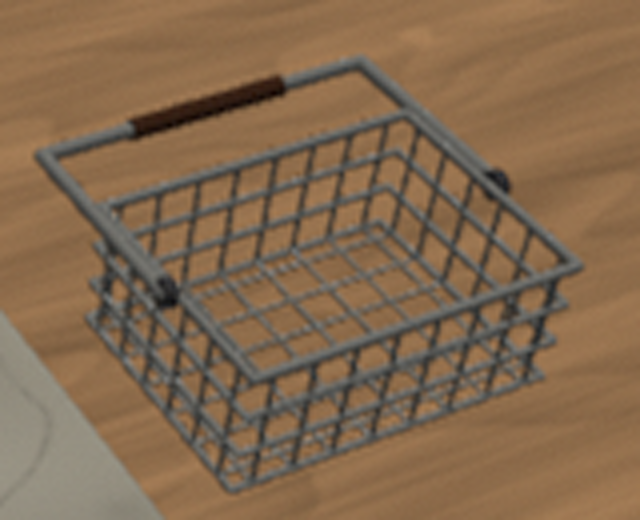

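View pics/z4.png

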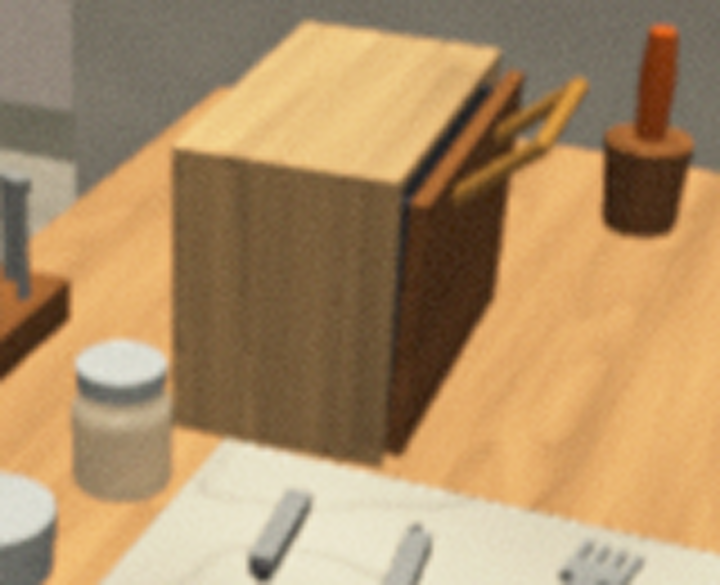

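```bash
python3 - <<'E'
from h import *
def s(l,f,ox,oy,z):
    P=np.array([w('scene0',u/f+ox,v/f+oy,z) for u,v in l])
    return P.round(4)
print('box top BL,BR,FR,FL');P=s([(65,437),(537,250),(446,88),(27,230)],2.8,50,230,.2);print(P,[np.linalg.norm(P[i]-P[(i+1)%4]).round(3) for i in range(4)])
print('bar');P=s([(125,102),(310,44)],2.8,50,230,.213);print(P)
print('irons')
for n,l,z in [('A shank end top mid, neck',[(342,176),(188,203)],.031),('A prong end',[(121,229)],.023),
 ('B',[(378,165),(520,122)],.031),('Bprong',[(572,107)],.023),
 ('C',[(371,281),(246,335)],.031),('D',[(280,447),(418,390)],.031)]:
  print(n,s(l,4,200,200,z))
print('slab');print(s([(32,188),(575,27)],4,200,200,.015))
print('basket rim');P=s([(108,206),(408,114),(580,265),(252,378)],4,360,150,.09);print(P,P.mean(0),[np.linalg.norm(P[i]-P[(i+1)%4]).round(3) for i in range(4)])
print('hinges');print(s([(165,290),(495,182)],4,360,150,.09))
print('grip');print(s([(133,127),(284,86)],4,360,150,.09))
for n,u,v in [('tin',354,340),('bottle',405,294),('jar',288,343)]:
  print(n,w('scene0',u,v,{'tin':.042,'bottle':.095,'jar':.085}[n]))
E
```

```text
box top BL,BR,FR,FL
[[ 0.7716 -0.451   0.2   ]
 [ 0.7602 -0.1999  0.2   ]
 [ 0.616  -0.2115  0.2   ]
 [ 0.625  -0.4582  0.2   ]] [np.float64(0.251), np.float64(0.145), np.float64(0.247), np.float64(0.147)]
bar
[[ 0.5587 -0.3933  0.213 ]
 [ 0.5551 -0.2808  0.213 ]]
irons
A shank end top mid, neck [[ 0.4668 -0.0142  0.031 ]
 [ 0.4505 -0.1022  0.031 ]]
A prong end [[ 0.4465 -0.1417  0.023 ]]
B [[0.4671 0.0083 0.031 ]
 [0.4684 0.0995 0.031 ]]
Bprong [[0.4618 0.138  0.023 ]]
C [[ 0.5501 -0.031   0.031 ]
 [ 0.5583 -0.1067  0.031 ]]
D [[ 0.6363 -0.117   0.031 ]
 [ 0.6315 -0.0387  0.031 ]]
slab
[[ 0.3844 -0.1772  0.015 ]
 [ 0.3867  0.1787  0.015 ]]
basket rim
[[0.4912 0.2366 0.09  ]
 [0.4914 0.453  0.09  ]
 [0.65   0.4542 0.09  ]
 [0.6493 0.2322 0.09  ]] [0.570475 0.344    0.09    ] [np.float64(0.216), np.float64(0.159), np.float64(0.222), np.float64(0.158)]
hinges
[[0.569  0.2275 0.09  ]
 [0.5687 0.4588 0.09  ]]
grip
[[0.4311 0.2901 0.09  ]
 [0.4342 0.3996 0.09  ]]
tin [0.77480701 0.00116215 0.042     ]
bottle [0.75407349 0.12023498 0.095     ]
jar [ 0.7565123  -0.12483781  0.085     ]
```

```bash
cat >> h.py <<'E'
def Rz(deg):
    a=np.radians(deg); x=np.array([np.cos(a),np.sin(a),0]); z=np.array([0,0,-1.]); return np.column_stack([x,np.cross(z,x),z])
E
python3 - <<'E'
from h import *
print(go([.161,-.551,.30],Rz(92.8)),go([.53,-.337,.30],Rz(92.8)))
E
```

```text
(array([-0.01, -0.01, -3.1 ]), array([-1.000e-02, -1.000e-02, -1.275e+01])) (array([10.35, -2.56, -3.09]), array([-1.000e-02, -1.000e-02, -1.275e+01]))
```

Call:
step_arm --delta_pos '[[0, 0, -1.5], [0, 0, -3.1], [1.3, -0.3, -3.1], [2.6, -0.6, -3.1], [3.9, -0.95, -3.1], [5.2, -1.3, -3.1], [6.5, -1.6, -3.1], [7.8, -1.9, -3.1], [9.1, -2.25, -3.1], [10.35, -2.56, -3.1], [10.35, -2.56, -3.1], [10.35, -2.56, -3.1]]' --twist '[[0, 0, 0], [0, 0, -1.5], [0, 0, -3], [0, 0, -4.5], [0, 0, -6], [0, 0, -7.5], [0, 0, -9], [0, 0, -10.5], [0, 0, -12], [0, 0, -12.75], [0, 0, -12.75], [0, 0, -12.75]]' --claw '[0.3, 0.3, 0.3, 0.3, 0.3, 0.3, 0.3, 0.3, 0.3, 0.3, 0.3, 0.3]' --force 20

```text
time: 1.65
tool_pos: [0.5295, -0.3375, 0.3005]
tcp_rot: [[-0.049, 0.999, -0.001], [0.999, 0.049, 0.0], [0.0, -0.001, -1.0]]
ft_force: [-0.2, -0.2, 0.3]
grip_width: 0.35
```

```bash
python3 - <<'E'
from h import *
snap('wrist','wr1');s=readout.sense();print(s['tool_pos'],s['grip_width'])
print(px('wr1',[.557,-.337,.216]))
E
```

```text
[ 0.52923097 -0.33786813  0.3006831 ] 0.34792438586763336
[349.60810406 236.75918682]
```

View pics/wr1.png

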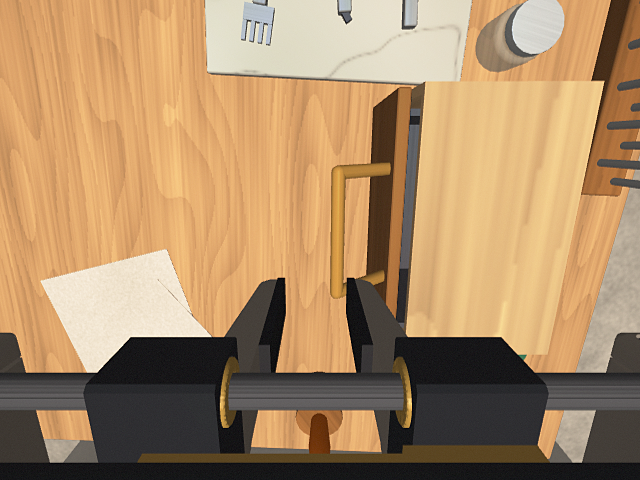

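```bash
python3 - <<'E'
from h import *
for p in [(339,170),(337,295)]: print(w('wr1',*p,.212), w('wr1',*p,.206))
# box front top edge
for p in [(423,83),(407,350)]: print(w('wr1',*p,.2))
# triangulate bar centre scene+wrist
A=[];b=[]
for fn,u,v in [('scene0',50+217.5/2.8,230+73/2.8),('wr1',338,232)]:
    c=np.load(f'pics/{fn}.npz'); r=c['R']@np.linalg.solve(c['K'],[u,v,1.]); r/=np.linalg.norm(r)
    M=np.eye(3)-np.outer(r,r); A.append(M); b.append(M@c['t'])
print(np.linalg.lstsq(np.vstack(A),np.hstack(b),rcond=None))
E
```

```text
[ 0.54423461 -0.28077852  0.212     ] [ 0.54464942 -0.2812102   0.206     ]
[ 0.54999195 -0.39437583  0.212     ] [ 0.55052291 -0.39709908  0.206     ]
[ 0.60881561 -0.20881075  0.2       ]
[ 0.62573395 -0.45676238  0.2       ]
(array([ 0.54739572, -0.33760796,  0.20398428]), array([3.55136199e-06]), np.int32(3), array([1.41421356, 1.26507956, 0.63211842]))
```

Call:
step_arm --delta_pos '[[0, 0.45, 0], [0, 0.45, 1], [0, 0.45, 2], [0, 0.45, 2.87], [0, 0.45, 2.87], [0, 0.45, 2.87]]' --twist '[[0, 0, 0], [0, 0, 0], [0, 0, 0], [0, 0, 0], [0, 0, 0], [0, 0, 0]]' --claw '[0.3, 0.3, 0.3, 0.3, 0.3, 0.3]'

```text
time: 2.45
tool_pos: [0.5481, -0.3376, 0.1881]
tcp_rot: [[-0.048, 0.999, 0.002], [0.999, 0.048, -0.002], [-0.002, 0.002, -1.0]]
ft_force: [0.5, -0.2, 1.2]
grip_width: 0.352
```

```bash
python3 - <<'E'
from h import *
snap('wrist','wr2');snap('side','sd2')
a=cv2.imread('pics/sd2.png');cv2.imwrite('pics/sd2z.png',cv2.resize(a[100:280,240:440],None,fx=3,fy=3))
E
```

```text
(no output)
```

View pics/wr2.png

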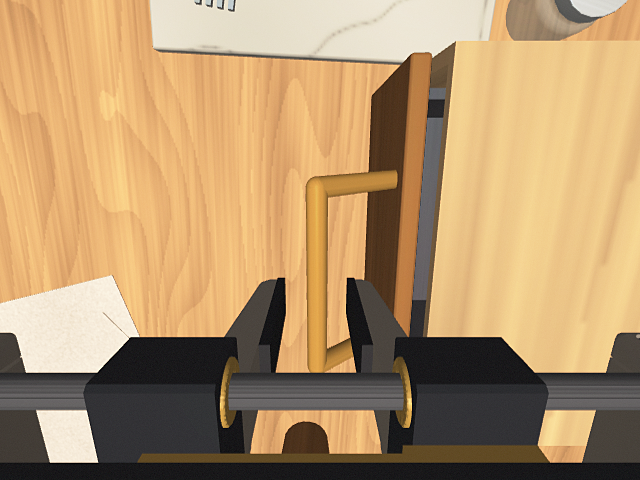

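View pics/sd2z.png

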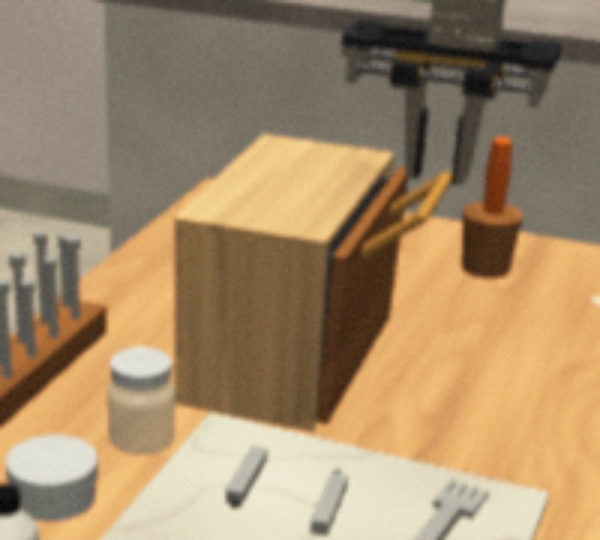

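```bash
python3 - <<'E'
from h import *
f=lambda P:(px('sd2',P)-[240,100])*3
print('tcp',f([.548,-.3376,.188]),'bar ends',f([.5445,-.281,.204]),f([.550,-.395,.204]))
print('tips',f([.548+.016,-.3376,.188]),f([.548-.016,-.3376,.188]))
E
```

```text
tcp [430.54142943 214.73142257] bar ends [419.59984739 220.2211207 ] [445.63320814 179.27811072]
tips [414.38967453 211.94666748] [446.82565393 217.53901699]
```

```bash
python3 - <<'E'
from h import *
a=cv2.imread('pics/sd2.png');z=cv2.resize(a[100:190,340:440],None,fx=6,fy=6,interpolation=cv2.INTER_CUBIC)
for P in [[.564,-.3376,.188],[.532,-.3376,.188],[.564,-.3376,.276],[.532,-.3376,.276]]:
    u=(px('sd2',P)-[340,100])*6; cv2.circle(z,tuple(int(i) for i in u),4,(0,0,255),-1)
for P in [[.5445,-.281,.204],[.550,-.395,.204]]:
    u=(px('sd2',P)-[340,100])*6; cv2.circle(z,tuple(int(i) for i in u),4,(0,255,0),-1)
cv2.imwrite('pics/sd2y.png',z)
E
```

```text
(no output)
```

View pics/sd2y.png

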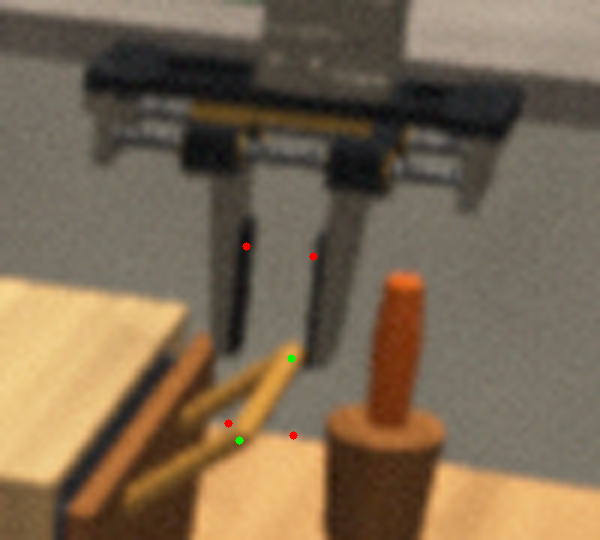

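```bash
python3 - <<'E'
from h import *
s=readout.sense();R=np.array(s['tcp_rot']);t=s['tool_pos']
for dz in [0,-.0187,-.04]:
  for y in (-.016,.016): print(dz,y,px('wr2',t+R@[0,y,dz]))
print('bar',px('wr2',[.5474,-.3376,.204]),px('wr2',[.5445,-.281,.204]),px('wr2',[.550,-.395,.204]))
d=optics.get_image('wrist');print(d['hand_eye'])
E
```

```text
0 -0.016 [294.84983928 270.4514576 ]
0 0.016 [345.21532321 270.42418614]
-0.0187 -0.016 [293.00385391 281.73739022]
-0.0187 0.016 [347.81343855 281.70970865]
-0.04 -0.016 [290.46005678 297.28958449]
-0.04 0.016 [351.39380483 297.26186819]
bar [318.02718898 279.2964046 ] [317.86147982 183.06004461] [317.63857003 363.00603322]
[[-3.07554342e-04 -9.61201301e-01 -2.75847720e-01  7.83102765e-02]
 [ 9.99999904e-01 -3.81999083e-04  2.16147167e-04 -2.28060704e-03]
 [-3.13134514e-04 -2.75847627e-01  9.61201326e-01 -2.08938578e-01]
 [ 0.00000000e+00  0.00000000e+00  0.00000000e+00  1.00000000e+00]]
```

```bash
python3 - <<'E'
from h import *
z=np.load('pics/scene0.npz')['image'][:,:,::-1]
s=readout.sense()
R=np.array([[.9597,.281,0],[.281,-.9597,0],[0,0,-1.]]);t=np.array([.1615,-.5513,.1762])
z=cv2.resize(z[60:180,0:120],None,fx=5,fy=5,interpolation=cv2.INTER_CUBIC)
for dz,c in [(0,(0,0,255)),(-.04,(0,255,0))]:
  for y in (-.046,.046):
    u=(px('scene0',t+R@[0,y,dz])-[0,60])*5; cv2.circle(z,tuple(int(i) for i in u),5,c,-1); print(u)
cv2.imwrite('pics/zz.png',z)
snap('scene','sc2'); a=cv2.imread('pics/sc2.png');cv2.imwrite('pics/sc2z.png',cv2.resize(a[150:350,60:260],None,fx=3,fy=3))
E
```

```text
[116.68981136 557.50405331]
[-107.15691829  640.86918643]
[ 79.21016707 482.12638334]
[-152.21697552  564.46159691]
```

View pics/zz.png

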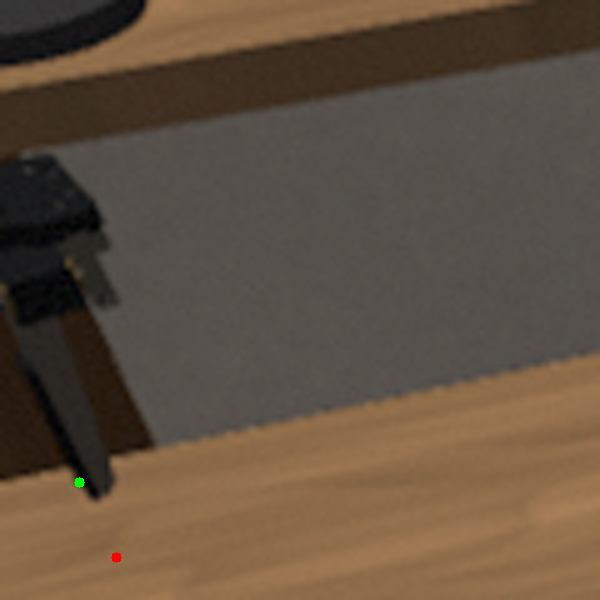

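View pics/sc2z.png

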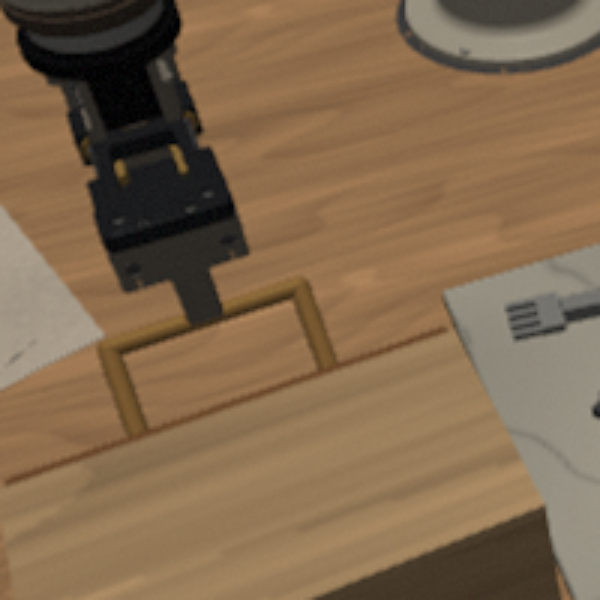

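The rendered fingers end about 36 mm short of the reported TCP. The side, scene and wrist pictures all agree on this. I'll go 39 mm lower and then check.

Call:
step_arm --delta_pos '[[0, 0, 0.5], [0, 0, 0.98], [0, 0, 0.98]]' --twist '[[0, 0, 0], [0, 0, 0], [0, 0, 0]]' --claw '[0.3, 0.3, 0.3]'

```text
time: 3.02
tool_pos: [0.5464, -0.3348, 0.1432]
tcp_rot: [[-0.049, 0.999, -0.005], [0.999, 0.049, 0.004], [0.004, -0.004, -1.0]]
ft_force: [-0.1, -0.2, 0.6]
grip_width: 0.349
```

```bash
python3 - <<'E'
from h import *
snap('side','sd3')
a=cv2.imread('pics/sd3.png');cv2.imwrite('pics/sd3z.png',cv2.resize(a[100:190,340:440],None,fx=6,fy=6,interpolation=cv2.INTER_CUBIC))
E
```

```text
(no output)
```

View pics/sd3z.png

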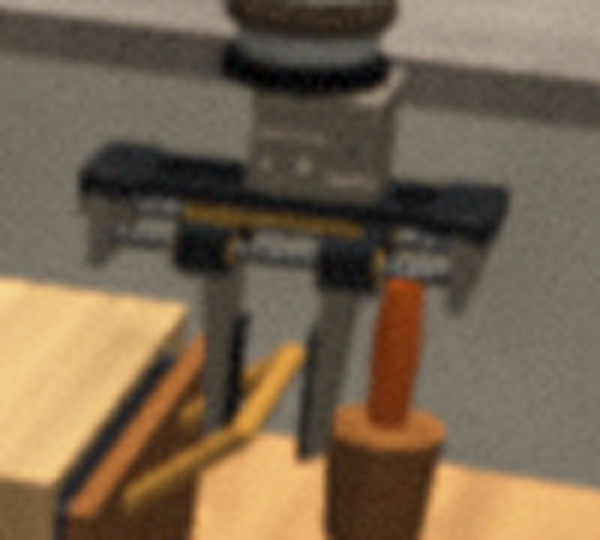

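Call:
step_arm --delta_pos '[[0, -0.25, 0], [0, -0.56, 0.14], [0, -0.87, 0.29], [0, -1.2, 0.49], [0, -1.53, 0.72], [0, -1.83, 0.97], [0, -2.11, 1.24], [0, -2.38, 1.53], [0, -2.62, 1.84], [0, -2.83, 2.17], [0, -3.02, 2.51], [0, -3.15, 2.6], [0, -3.15, 2.6]]' --twist '[[0, 0, 0], [0, 0, 0], [0, 0, 0], [0, 0, 0], [0, 0, 0], [0, 0, 0], [0, 0, 0], [0, 0, 0], [0, 0, 0], [0, 0, 0], [0, 0, 0], [0, 0, 0], [0, 0, 0]]' --claw '[0.3, 0.3, 0.3, 0.3, 0.3, 0.3, 0.3, 0.3, 0.3, 0.3, 0.3, 0.3, 0.3]'

```text
time: 4.7
tool_pos: [0.4242, -0.3421, 0.0411]
tcp_rot: [[-0.048, 0.999, 0.005], [0.999, 0.048, 0.0], [-0.0, 0.005, -1.0]]
ft_force: [13.4, -2.7, -11.9]
grip_width: 0.349
```

```bash
python3 - <<'E'
from h import *
snap('side','sd4');snap('scene','sc4')
a=cv2.imread('pics/sd4.png');b=cv2.imread('pics/sc4.png')
cv2.imwrite('pics/sd4z.png',np.hstack([cv2.resize(a[120:270,270:470],None,fx=2,fy=2),cv2.resize(b[230:380,50:250],None,fx=2,fy=2)]))
E
```

```text
(no output)
```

View pics/sd4z.png

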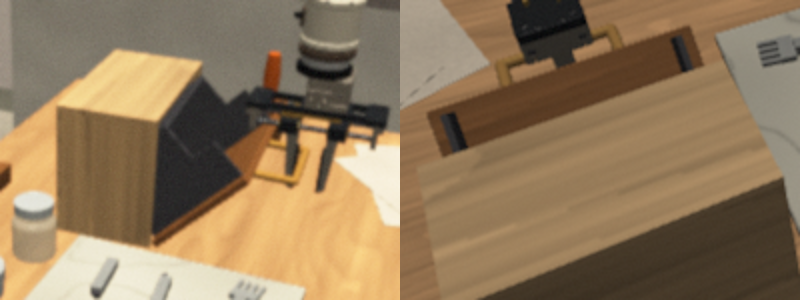

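Call:
step_arm --delta_pos '[[0, 0.25, -0.1], [0, 0.25, -1], [0, 0.25, -2.5], [0, 0.25, -4], [1, 0.25, -5.5], [2.2, 0.5, -6.5], [3.4, 0.8, -7], [4.6, 1.1, -7], [5.8, 1.4, -7], [6.8, 1.6, -7], [6.8, 1.6, -7], [6.8, 1.6, -7]]' --twist '[[0, 0, 0], [0, 0, 0], [0, 0, 0], [0, 0, 0], [0, 0, 0], [0, 0, 0], [0, 0, 0], [0, 0, 0], [0, 0, 0], [0, 0, 0], [0, 0, 0], [0, 0, 0]]' --claw '[0.3, 0.3, 0.3, 0.3, 0.3, 0.3, 0.0, 0.0, 0.0, 0.0, 0.0, 0.0]'

```text
time: 6.3
tool_pos: [0.4725, -0.0683, 0.3226]
tcp_rot: [[-0.049, 0.999, -0.001], [0.999, 0.049, -0.001], [-0.001, -0.001, -1.0]]
ft_force: [0.1, 0.1, 0.5]
grip_width: 0.503
```

```bash
python3 - <<'E'
from h import *
snap('wrist','wr5');snap('side','sd5');s=readout.sense();print(s['tool_pos'],s['grip_width'])
for P in [[.455,-.078,.031],[.4665,.073,.031],[.554,-.069,.031],[.634,-.078,.031]]: print(px('wr5',P))
E
```

```text
[ 0.4724838  -0.06878247  0.32260789] 0.497201315925357
[304.77931734 204.65457836]
[318.01124954  92.57012838]
[373.54469167 201.80608477]
[427.80409219 210.61716728]
```

View pics/wr5.png

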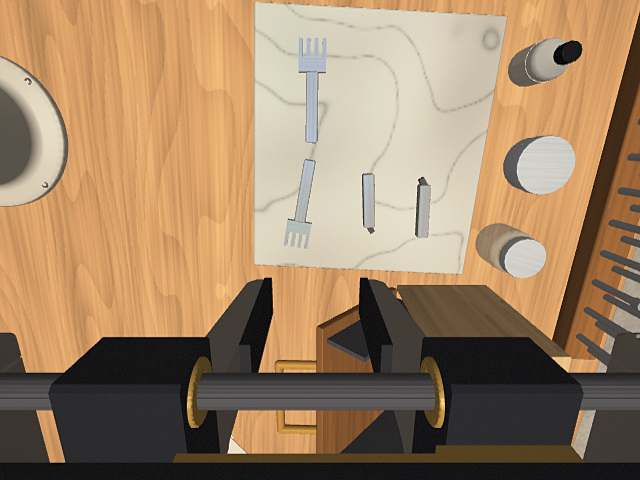

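View pics/sd5.png

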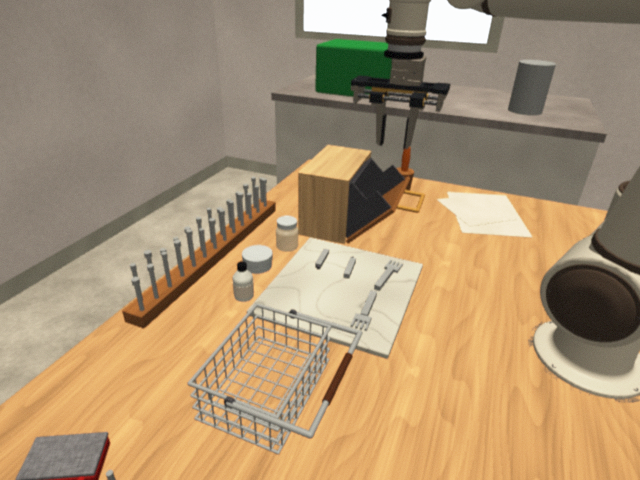

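```bash
python3 - <<'E'
from h import *
for n,l in dict(A=[(309,160),(300,219)],B=[(312,72),(311,142)],C=[(368,174),(369.7,227)],D=[(423.2,184),(421.8,237)]).items():
    P=[w('wr5',*p,.031) for p in l]; d=P[0]-P[1]; print(n,np.array(P).round(4).tolist(),((P[0]+P[1])/2).round(4),np.linalg.norm(d),np.degrees(np.arctan2(d[1],d[0])))
print(go([.549,-.0685,.09],Rz(95)))
E
```

```text
A [[0.4584, -0.0148, 0.031], [0.4489, -0.0995, 0.031]] [ 0.4536 -0.0572  0.031 ] 0.08527017740461387 83.61135100287996
B [[0.4574, 0.0975, 0.031], [0.4601, 0.0095, 0.031]] [0.4587 0.0535 0.031 ] 0.08805400547783591 91.74029442315515
C [[0.5424, -0.03, 0.031], [0.5519, -0.1065, 0.031]] [ 0.5472 -0.0682  0.031 ] 0.0771379643648844 97.03486305970362
D [[0.6222, -0.0401, 0.031], [0.6306, -0.118, 0.031]] [ 0.6264 -0.079   0.031 ] 0.07829198326585372 96.15255813465846
(array([-0.08,  1.92,  5.81]), array([-0.01,  0.  , -0.38]))
```

Call:
step_arm --delta_pos '[[0, 1, 1.2], [0, 1.92, 2.4], [0, 1.92, 3.6], [0, 1.92, 4.8], [0, 1.92, 5.8], [0, 1.92, 5.8], [0, 1.92, 5.8]]' --twist '[[0, 0, -0.6], [0, 0, -0.6], [0, 0, -0.6], [0, 0, -0.6], [0, 0, -0.6], [0, 0, -0.6], [0, 0, -0.6]]' --claw '[0, 0, 0, 0, 0, 0, 0]'

```text
time: 7.28
tool_pos: [0.5506, -0.065, 0.0927]
tcp_rot: [[-0.111, 0.994, 0.002], [0.994, 0.111, -0.001], [-0.001, 0.002, -1.0]]
ft_force: [0.4, 0.1, 1.3]
grip_width: 0.501
```

```bash
python3 - <<'E'
from h import *
snap('wrist','wr6');s=readout.sense();print(s['tool_pos'],s['grip_width'])
print(px('wr6',[.554,-.069,.031]),px('wr6',[.5472,-.069,.031]))
E
```

```text
[ 0.55118078 -0.0650787   0.09338906] 0.5018255132345097
[321.57359515 248.2071379 ] [313.23671736 247.32647681]
```

View pics/wr6.png

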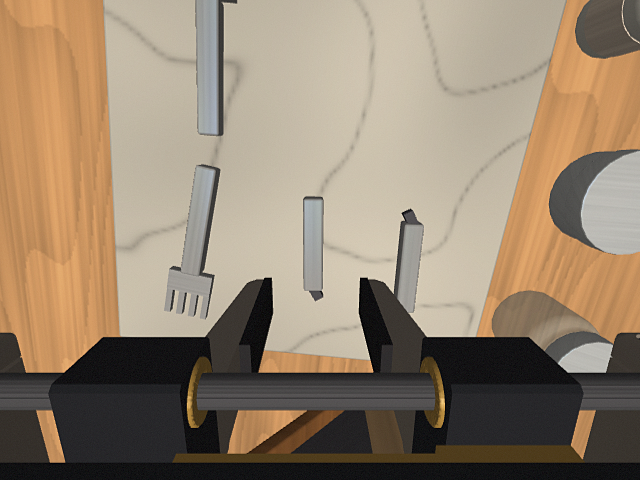

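Call:
step_arm --delta_pos '[[-0.08, -0.05, 0.8], [-0.08, -0.05, 1.7], [-0.08, -0.05, 2.4], [-0.08, -0.05, 2.75], [-0.08, -0.05, 2.75], [-0.08, -0.05, 2.75]]' --twist '[[0, 0, 0], [0, 0, 0], [0, 0, 0], [0, 0, 0], [0, 0, 0], [0, 0, 0]]' --claw '[0, 0, 0, 0, 0, 0]'

```text
time: 8.07
tool_pos: [0.5495, -0.068, -0.0173]
tcp_rot: [[-0.112, 0.994, 0.003], [0.994, 0.112, -0.001], [-0.001, 0.003, -1.0]]
ft_force: [0.0, 0.6, 0.3]
grip_width: 0.501
```

```bash
python3 - <<'E'
from h import *
snap('side','sd7');snap('wrist','wr7')
a=cv2.imread('pics/sd7.png');cv2.imwrite('pics/sd7z.png',cv2.resize(a[180:300,280:420],None,fx=5,fy=5,interpolation=cv2.INTER_CUBIC))
E
```

```text
(no output)
```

View pics/sd7z.png

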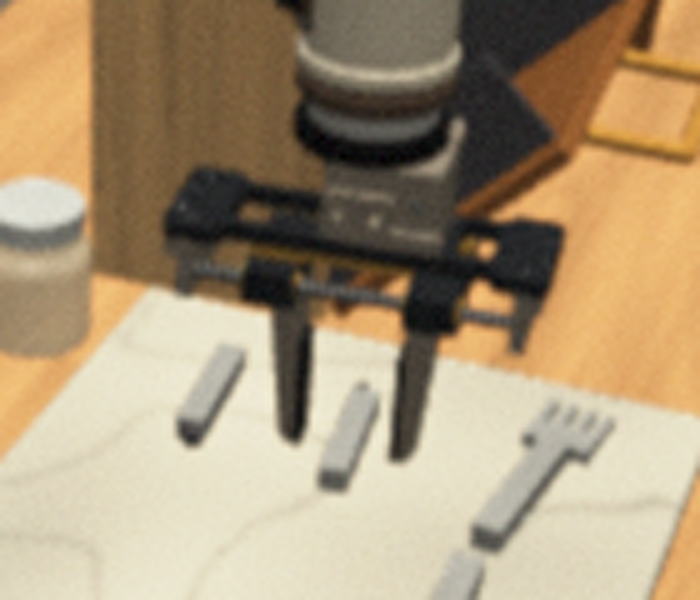

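View pics/wr7.png

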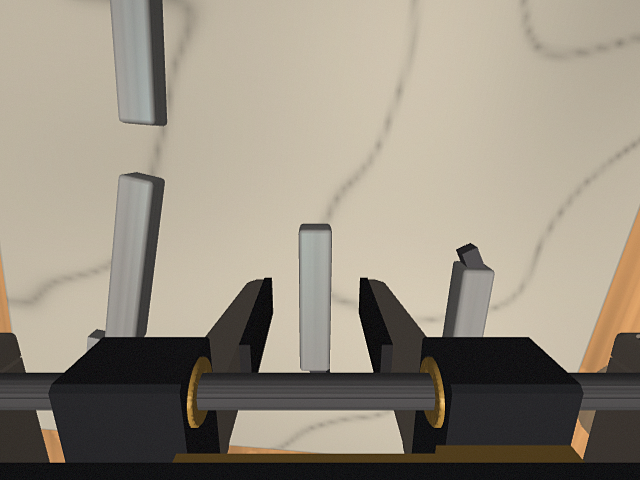

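Call:
step_arm --delta_pos '[[0, 0, 0.1], [0, 0, 0.15], [0, 0, 0.15]]' --twist '[[0, 0, 0], [0, 0, 0], [0, 0, 0]]' --claw '[0, 0, 0]'

```text
time: 8.55
tool_pos: [0.5489, -0.0677, -0.0224]
tcp_rot: [[-0.112, 0.994, 0.001], [0.994, 0.112, -0.001], [-0.001, 0.001, -1.0]]
ft_force: [-5.9, 1.2, 17.9]
grip_width: 0.499
```

Call:
step_arm --delta_pos '[[0, 0, -0.13], [0, 0, -0.13], [0, 0, -0.13], [0, 0, -0.13], [0, 0, -0.13], [0, 0, -0.13], [0, 0, -0.13]]' --twist '[[0, 0, 0], [0, 0, 0], [0, 0, 0], [0, 0, 0], [0, 0, 0], [0, 0, 0], [0, 0, 0]]' --claw '[0, 1, 1, 1, 1, 1, 1]' --force 30

```text
time: 9.43
tool_pos: [0.5477, -0.0673, -0.0201]
tcp_rot: [[-0.112, 0.994, -0.0], [0.994, 0.112, 0.0], [0.0, -0.0, -1.0]]
ft_force: [0.3, 0.1, -0.4]
grip_width: 0.17
```

Call:
step_arm --delta_pos '[[0, 0, -0.7], [0, 0, -1.6], [0, 0, -2.8], [0, 0, -4], [0, 0, -5.2], [0, 0, -6], [0, 0, -6]]' --twist '[[0, 0, 0], [0, 0, 0], [0, 0, 0], [0, 0, 0], [0, 0, 0], [0, 0, 0], [0, 0, 0]]' --claw '[1, 1, 1, 1, 1, 1, 1]'

```text
time: 10.3
tool_pos: [0.5496, -0.068, 0.2229]
tcp_rot: [[-0.112, 0.994, 0.006], [0.994, 0.112, -0.002], [-0.003, 0.005, -1.0]]
ft_force: [0.0, 0.1, -1.2]
grip_width: 0.17
```

Call:
step_arm --delta_pos '[[-1.2, -0.1, 0], [-2.4, -0.2, 0], [-3.6, -0.35, 0], [-4.8, -0.45, 0], [-6, -0.6, 0], [-6.74, -0.66, 0], [-6.74, -0.66, 0], [-6.74, -0.66, 0]]' --twist '[[0, 0, 0], [0, 0, 0.3], [0, 0, 0.6], [0, 0, 0.6], [0, 0, 0.6], [0, 0, 0.6], [0, 0, 0.6], [0, 0, 0.6]]' --claw '[1, 1, 1, 1, 1, 1, 1, 1]'

```text
time: 11.3
tool_pos: [0.5513, -0.3369, 0.2183]
tcp_rot: [[-0.05, 0.999, -0.002], [0.999, 0.05, 0.002], [0.002, -0.002, -1.0]]
ft_force: [-0.1, 0.2, -1.4]
grip_width: 0.17
```

```bash
python3 - <<'E'
from h import *
snap('side','sd8');snap('wrist','wr8');snap('scene','sc8')
i=[cv2.imread(f'pics/{n}8.png') for n in('wr','sd','sc')]
cv2.imwrite('pics/m8.png',np.hstack([cv2.resize(i[0],(400,300)),cv2.resize(i[1][100:280,260:460],(400,360))[:300]]))
s=readout.sense();print(s['tool_pos'],s['grip_width'])
E
```

```text
[ 0.55187986 -0.33684253  0.21975929] 0.1689355295235844
```

View pics/m8.png

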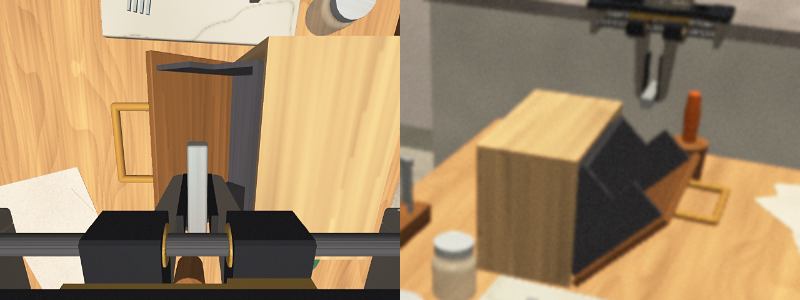

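Call:
step_arm --delta_pos '[[0, 0, 1], [0, 0, 2], [0, 0, 2.9], [0, 0, 2.9], [0, 0, 2.9], [0, 0, 2.9], [0, 0, 2.9], [0, 0, 1.5], [0, 0, 0]]' --twist '[[0, 0, 0], [0, 0, 0], [0, 0, 0], [0, 0, 0], [0, 0, 0], [0, 0, 0], [0, 0, 0], [0, 0, 0], [0, 0, 0]]' --claw '[1, 1, 1, 1, 0.2, 0.2, 0.2, 0.2, 0.2]'

```text
time: 12.58
tool_pos: [0.5512, -0.3378, 0.2212]
tcp_rot: [[-0.049, 0.999, -0.001], [0.999, 0.049, 0.001], [0.001, -0.001, -1.0]]
ft_force: [0.6, -0.3, -0.2]
grip_width: 0.4
```

```bash
python3 - <<'E'
from h import *
snap('wrist','wr9');print(readout.sense()['tool_pos'])
print(go([.628,-.079,.22],Rz(95.5)),px('wr9',[.552,-.337,.06]))
E
```

```text
[ 0.5549296  -0.34102445  0.23276458]
(array([6.46, 2.14, 0.27]), array([ 0.1 ,  0.11, -0.45])) [318.35166623 216.8880093 ]
```

View pics/wr9.png

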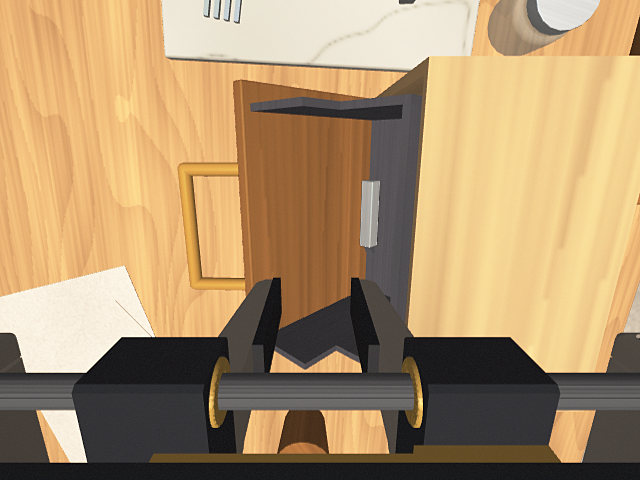

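Call:
step_arm --delta_pos '[[1.3, 0.4, 0], [2.6, 0.9, 0], [3.9, 1.3, 0], [5.2, 1.8, 0], [6.35, 2.2, 0], [6.35, 2.2, 1.1], [6.35, 2.2, 2.2], [6.35, 2.2, 3.25], [6.35, 2.2, 3.25], [6.35, 2.2, 3.25]]' --twist '[[0, 0, 0], [0, 0, 0], [0, 0, -0.45], [0, 0, -0.45], [0, 0, -0.45], [0, 0, -0.45], [0, 0, -0.45], [0, 0, -0.45], [0, 0, -0.45], [0, 0, -0.45]]' --claw '[0.2, 0.2, 0.2, 0, 0, 0, 0, 0, 0, 0]'

```text
time: 13.88
tool_pos: [0.6286, -0.0807, 0.0925]
tcp_rot: [[-0.096, 0.995, 0.003], [0.995, 0.096, -0.001], [-0.001, 0.003, -1.0]]
ft_force: [-0.6, -0.4, 1.1]
grip_width: 0.501
```

```bash
python3 - <<'E'
from h import *
snap('wrist','wr10');print(readout.sense()['tool_pos'])
E
```

```text
[ 0.62912078 -0.08088265  0.09312104]
```

View pics/wr10.png

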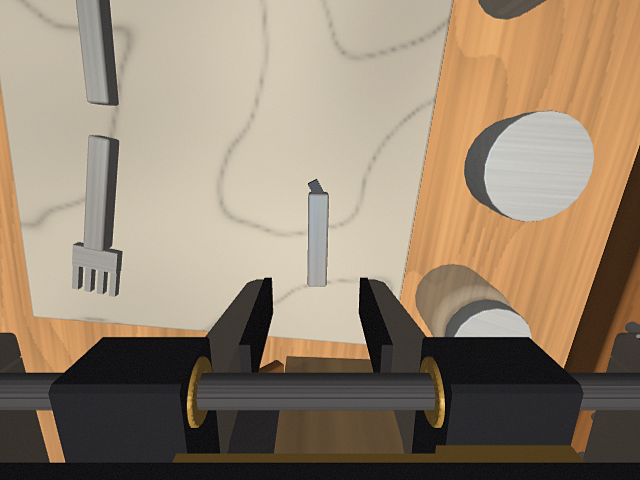

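Call:
step_arm --delta_pos '[[0.2, 0, 0.8], [0.2, 0, 1.7], [0.2, 0, 2.4], [0.2, 0, 2.72], [0.2, 0, 2.72], [0.2, 0, 2.72]]' --twist '[[0, 0, 0], [0, 0, 0], [0, 0, 0], [0, 0, 0], [0, 0, 0], [0, 0, 0]]' --claw '[0, 0, 0, 0, 0, 0]'

```text
time: 14.68
tool_pos: [0.6281, -0.0728, -0.0166]
tcp_rot: [[-0.096, 0.995, 0.003], [0.995, 0.096, -0.001], [-0.001, 0.003, -1.0]]
ft_force: [-0.7, -0.1, 0.3]
grip_width: 0.5
```

Call:
step_arm --delta_pos '[[0, 0, 0], [0, 0, 0], [0, 0, 0], [0, 0, 0], [0, 0, 0], [0, 0, 0]]' --twist '[[0, 0, 0], [0, 0, 0], [0, 0, 0], [0, 0, 0], [0, 0, 0], [0, 0, 0]]' --claw '[1, 1, 1, 1, 1, 1]' --force 30

```text
time: 15.42
tool_pos: [0.6269, -0.0723, -0.0183]
tcp_rot: [[-0.096, 0.995, 0.001], [0.995, 0.096, -0.0], [-0.0, 0.001, -1.0]]
ft_force: [1.8, 0.3, 3.3]
grip_width: 0.171
```

Call:
step_arm --delta_pos '[[0, 0, -0.7], [0, 0, -1.6], [0, 0, -2.8], [0, 0, -4], [0, 0, -5.2], [0, 0, -6], [-1.2, -0.6, -6], [-2.4, -1.2, -6], [-3.6, -1.7, -6], [-4.8, -2.1, -6], [-5.8, -2.5, -6], [-6.4, -2.5, -6], [-6.4, -2.5, -6], [-6.4, -2.5, -6]]' --twist '[[0, 0, 0], [0, 0, 0], [0, 0, 0], [0, 0, 0], [0, 0, 0], [0, 0, 0], [0, 0, 0.4], [0, 0, 0.4], [0, 0, 0.4], [0, 0, 0.4], [0, 0, 0.4], [0, 0, 0.4], [0, 0, 0.4], [0, 0, 0.4]]' --claw '[1, 1, 1, 1, 1, 1, 1, 1, 1, 1, 1, 1, 1, 1]'

```text
time: 17.18
tool_pos: [0.5513, -0.3355, 0.2207]
tcp_rot: [[-0.055, 0.998, -0.001], [0.998, 0.055, 0.001], [0.001, -0.001, -1.0]]
ft_force: [0.4, -0.1, -0.4]
grip_width: 0.168
```

```bash
python3 - <<'E'
from h import *
snap('side','sd11');snap('wrist','wr11')
i=[cv2.imread(f'pics/{n}11.png') for n in('wr','sd')]
cv2.imwrite('pics/m11.png',np.hstack([cv2.resize(i[0],(400,300)),cv2.resize(i[1],(400,300))]))
s=readout.sense();print(s['tool_pos'],s['grip_width'])
E
```

```text
[ 0.55162389 -0.33531011  0.22114421] 0.1725403471041433
```

View pics/m11.png

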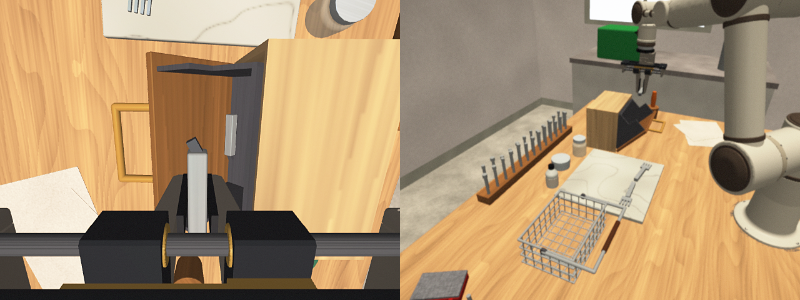

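Call:
step_arm --delta_pos '[[0, -0.2, 1], [0, -0.2, 2], [0, -0.2, 2.9], [0, -0.2, 2.9], [0, -0.2, 2.9], [0, -0.2, 2.9], [0, -0.2, 2.9], [0, -0.2, 1.5], [0, -0.2, 0], [0, -0.2, 0]]' --twist '[[0, 0, 0], [0, 0, 0], [0, 0, 0], [0, 0, 0], [0, 0, 0], [0, 0, 0], [0, 0, 0], [0, 0, 0], [0, 0, 0], [0, 0, 0]]' --claw '[1, 1, 1, 1, 0.2, 0.2, 0.2, 0.2, 0.2, 0.2]'

```text
time: 18.52
tool_pos: [0.5465, -0.3398, 0.2294]
tcp_rot: [[-0.054, 0.998, 0.01], [0.998, 0.054, -0.009], [-0.01, 0.01, -1.0]]
ft_force: [0.5, -1.3, -0.4]
grip_width: 0.399
```

```bash
python3 - <<'E'
from h import *
snap('wrist','wr12');snap('side','sd12');print(readout.sense()['tool_pos'])
i=[cv2.imread(f'pics/{n}12.png') for n in('wr','sd')]
cv2.imwrite('pics/m12.png',np.hstack([cv2.resize(i[0],(400,300)),cv2.resize(i[1],(400,300))]))
E
```

```text
[ 0.54386493 -0.33752804  0.22249315]
```

View pics/m12.png

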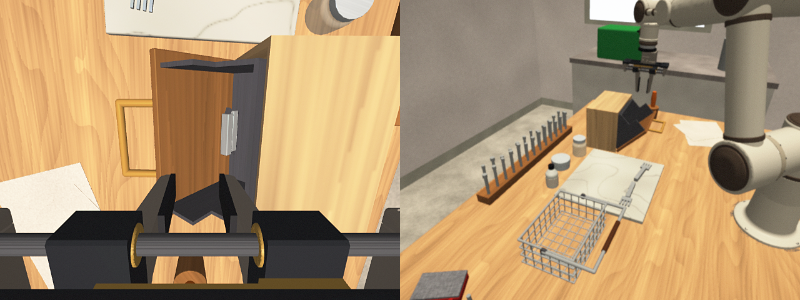

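Call:
step_arm --delta_pos '[[0, -1, 0], [0, -2, 0], [0, -2.73, 0], [0, -2.73, 1], [0, -2.73, 2], [0, -2.73, 2.5], [0, -2.73, 2.5], [0, -2.73, 2.5]]' --twist '[[0, 0, 0], [0, 0, 0], [0, 0, 0], [0, 0, 0], [0, 0, 0], [0, 0, 0], [0, 0, 0], [0, 0, 0]]' --claw '[0.35, 0.35, 0.35, 0.35, 0.35, 0.35, 0.35, 0.35]'

```text
time: 19.62
tool_pos: [0.4345, -0.3431, 0.1216]
tcp_rot: [[-0.054, 0.999, 0.0], [0.999, 0.054, -0.0], [-0.0, 0.0, -1.0]]
ft_force: [0.2, -0.2, 1.0]
grip_width: 0.325
```

```bash
python3 - <<'E'
from h import *
snap('wrist','wr13');print(readout.sense()['tool_pos'])
E
```

```text
[ 0.43481482 -0.34348597  0.12216854]
```

View pics/wr13.png

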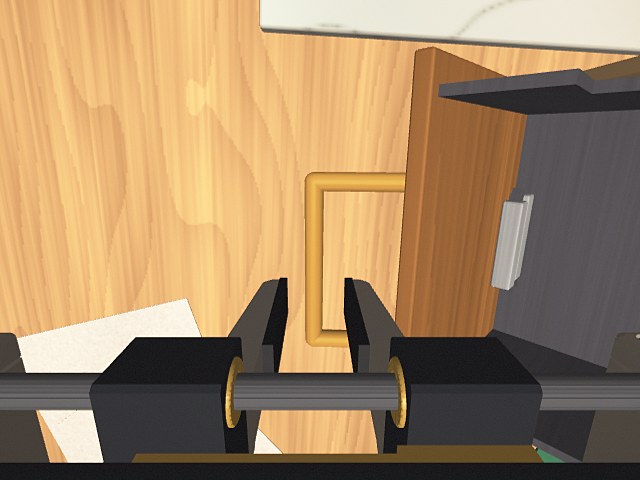

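Call:
step_arm --delta_pos '[[0, 0, 1], [0, 0, 1.8], [0, 0, 1.8], [0, 0, 1.8], [0, 0.2, 1.65], [0, 0.39, 1.35], [0, 0.69, 0.92], [0, 1.04, 0.52], [0, 1.42, 0.17], [0, 1.84, -0.15], [0, 2.28, -0.42], [0, 2.75, -0.65], [0, 3.25, -0.83], [0, 3.4, -0.85], [0, 3.4, -0.85], [0, 3.4, -0.85]]' --twist '[[0, 0, 0], [0, 0, 0], [0, 0, 0], [0, 0, 0], [0, 0, 0], [0, 0, 0], [0, 0, 0], [0, 0, 0], [0, 0, 0], [0, 0, 0], [0, 0, 0], [0, 0, 0], [0, 0, 0], [0, 0, 0], [0, 0, 0], [0, 0, 0]]' --claw '[0.35, 0.4, 0.55, 0.55, 0.55, 0.55, 0.55, 0.55, 0.55, 0.55, 0.55, 0.55, 0.55, 0.55, 0.55, 0.55]'

```text
time: 21.68
tool_pos: [0.5594, -0.3375, 0.156]
tcp_rot: [[-0.052, 0.998, -0.024], [0.999, 0.052, 0.0], [0.001, -0.024, -1.0]]
ft_force: [-36.1, -1.7, 8.9]
grip_width: 0.229
```

```bash
python3 - <<'E'
from h import *
snap('wrist','wr14');snap('side','sd14');s=readout.sense();print(s['tool_pos'],s['ft_force'])
i=[cv2.imread(f'pics/{n}14.png') for n in('wr','sd')]
cv2.imwrite('pics/m14.png',np.hstack([cv2.resize(i[0],(400,300)),cv2.resize(i[1][100:280,260:460],(400,360))[:300]]))
E
```

```text
[ 0.55946142 -0.33749031  0.15598151] [-35.08167761  -0.59938801   9.2300094 ]
```

View pics/m14.png

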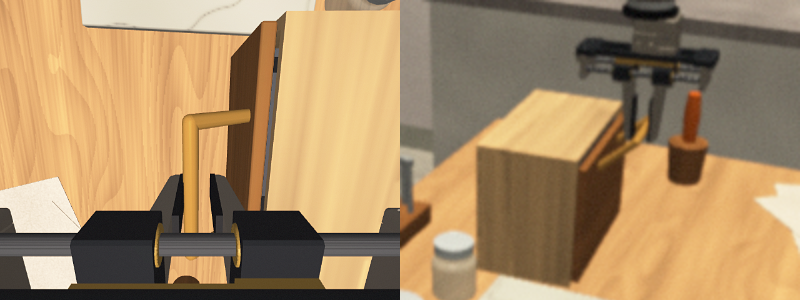

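Call:
step_arm --delta_pos '[[0, -0.15, 0], [0, -0.25, 0], [0, -0.25, 0], [0, -0.25, -0.8], [0, -0.25, -1.8], [0, -0.25, -2.5], [0, -0.25, -2.5], [0, -0.25, -2.5]]' --twist '[[0, 0, 0], [0, 0, 0], [0, 0, 0], [0, 0, 0], [0, 0, 0], [0, 0, 0], [0, 0, 0], [0, 0, 0]]' --claw '[0.55, 0.55, 0.55, 0.55, 0.4, 0.4, 0.4, 0.4]'

```text
time: 22.78
tool_pos: [0.5604, -0.3356, 0.2542]
tcp_rot: [[-0.055, 0.998, -0.001], [0.998, 0.055, 0.001], [0.001, -0.0, -1.0]]
ft_force: [-0.0, 0.4, -1.0]
grip_width: 0.3
```

```bash
python3 - <<'E'
from h import *
snap('wrist','wr15');snap('side','sd15');snap('scene','sc15');s=readout.sense();print(s['tool_pos'],s['ft_force'])
i=[cv2.imread(f'pics/{n}15.png') for n in('wr','sd','sc')]
cv2.imwrite('pics/m15.png',np.hstack([cv2.resize(i[0],(400,300)),cv2.resize(i[1][130:250,260:400],(400,343))[:300]]))
cv2.imwrite('pics/n15.png',cv2.resize(i[2][220:340,60:240],None,fx=4,fy=4,interpolation=cv2.INTER_CUBIC))
E
```

```text
[ 0.55973357 -0.33550521  0.25326075] [0.21115721 0.12045261 0.17727948]
```

View pics/m15.png

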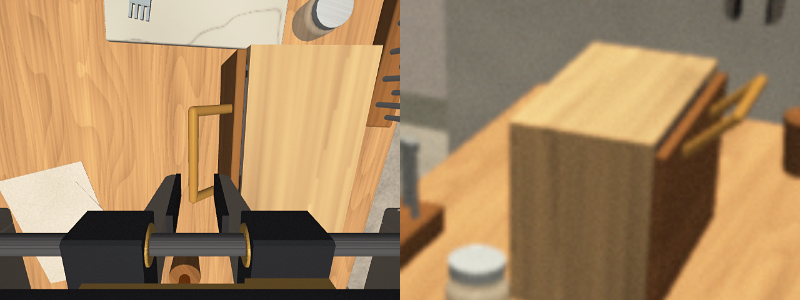

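View pics/n15.png

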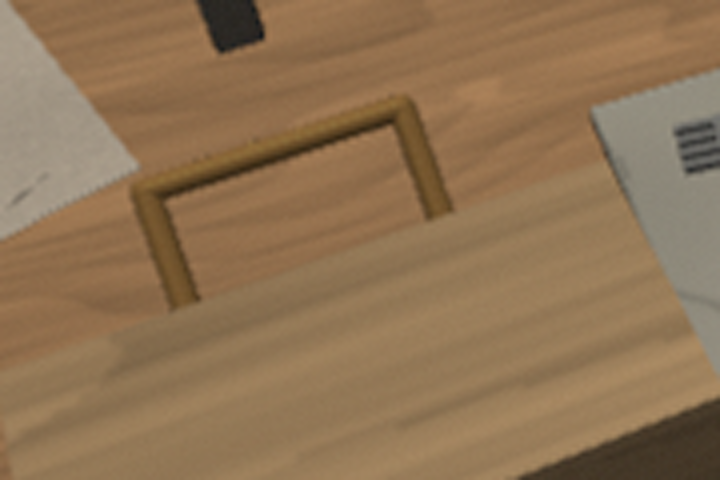

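```bash
python3 - <<'E'
from h import *
def tri(obs):
    A=[];b=[]
    for fn,u,v in obs:
        c=np.load(f'pics/{fn}.npz'); r=c['R']@np.linalg.solve(c['K'],[u,v,1.]); r/=np.linalg.norm(r)
        M=np.eye(3)-np.outer(r,r); A.append(M); b.append(M@c['t'])
    return np.linalg.lstsq(np.vstack(A),np.hstack(b),rcond=None)[:2]
i=cv2.imread('pics/wr15.png');cv2.imwrite('pics/o15.png',cv2.resize(i[60:340,280:430],None,fx=2.1,fy=2.1))
print(tri([('sc15',60+276/4,220+146/4),('wr15',312,247)]), tri([('sc15',60+276/4,220+146/4),('sd15',260+352+0,0)]) [0] if 0 else '')
E
```

```text
(array([ 0.55517549, -0.33544286,  0.2090487 ]), array([3.04358012e-06]))
```

View pics/o15.png

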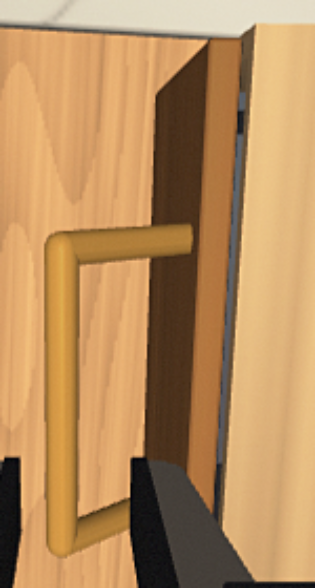

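Call:
step_arm --delta_pos '[[1, -1, 0], [2.2, -1.5, 0], [3.4, -2, 0], [4.6, -2.33, 0], [5.7, -2.33, 0], [6.72, -2.33, 1], [6.72, -2.33, 2], [6.72, -2.33, 3], [6.72, -2.33, 4], [6.72, -2.33, 4], [6.72, -2.33, 4]]' --twist '[[0, 0, 0], [0, 0, 0], [0, 0, 1], [0, 0, 1.77], [0, 0, 1.77], [0, 0, 1.77], [0, 0, 1.77], [0, 0, 1.77], [0, 0, 1.77], [0, 0, 1.77], [0, 0, 1.77]]' --claw '[0.4, 0.2, 0, 0, 0, 0, 0, 0, 0, 0, 0]'

```text
time: 24.3
tool_pos: [0.4533, -0.0732, 0.0965]
tcp_rot: [[0.131, 0.991, 0.001], [0.991, -0.131, -0.001], [-0.0, 0.001, -1.0]]
ft_force: [0.2, -0.3, 0.1]
grip_width: 0.501
```

```bash
python3 - <<'E'
from h import *
snap('wrist','wr16');print(readout.sense()['tool_pos'])
E
```

```text
[ 0.45385901 -0.07343102  0.09711181]
```

View pics/wr16.png

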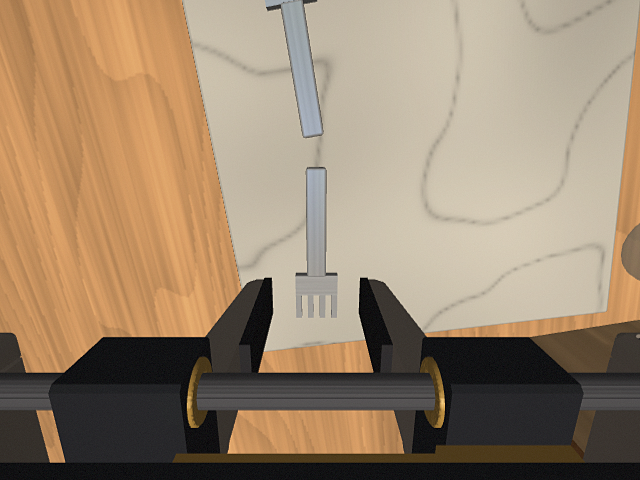

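Call:
step_arm --delta_pos '[[0.1, 0, 0.8], [0.1, 0, 1.7], [0.1, 0, 2.5], [0.1, 0, 2.82], [0.1, 0, 2.82], [0.1, 0, 2.82]]' --twist '[[0, 0, 0], [0, 0, 0], [0, 0, 0], [0, 0, 0], [0, 0, 0], [0, 0, 0]]' --claw '[0, 0, 0, 0, 0, 0]'

```text
time: 25.1
tool_pos: [0.4547, -0.0696, -0.0158]
tcp_rot: [[0.131, 0.991, 0.003], [0.991, -0.131, -0.001], [-0.001, 0.003, -1.0]]
ft_force: [0.1, -0.8, -0.1]
grip_width: 0.498
```

Call:
step_arm --delta_pos '[[0, 0, 0], [0, 0, 0], [0, 0, 0], [0, 0, 0], [0, 0, 0], [0, 0, 0]]' --twist '[[0, 0, 0], [0, 0, 0], [0, 0, 0], [0, 0, 0], [0, 0, 0], [0, 0, 0]]' --claw '[1, 1, 1, 1, 1, 1]' --force 35

```text
time: 25.85
tool_pos: [0.4535, -0.069, -0.0172]
tcp_rot: [[0.131, 0.991, 0.001], [0.991, -0.131, -0.0], [-0.0, 0.001, -1.0]]
ft_force: [-0.7, 0.3, 2.2]
grip_width: 0.171
```

Call:
step_arm --delta_pos '[[0, 0, -0.7], [0, 0, -1.6], [0, 0, -2.8], [0, 0, -4], [0.5, 0, -4.95], [1.7, 0, -4.95], [2.9, 0, -4.95], [4.1, 0, -4.95], [5.3, 0.2, -4.95], [6.5, 0.4, -4.95], [7.7, 0.6, -4.95], [8.9, 0.8, -4.95], [10, 0.93, -4.95], [10.63, 0.93, -4.95], [10.63, 0.93, -4.95], [10.63, 0.93, -4.95]]' --twist '[[0, 0, 0], [0, 0, 0], [0, 0, 0], [0, 0, 0], [0, 0, 0], [0, 0, -0.4], [0, 0, -0.8], [0, 0, -1.25], [0, 0, -1.25], [0, 0, -1.25], [0, 0, -1.25], [0, 0, -1.25], [0, 0, -1.25], [0, 0, -1.25], [0, 0, -1.25], [0, 0, -1.25]]' --claw '[1, 1, 1, 1, 1, 1, 1, 1, 1, 1, 1, 1, 1, 1, 1, 1]'

```text
time: 27.85
tool_pos: [0.545, 0.3468, 0.1796]
tcp_rot: [[0.0, 1.0, -0.002], [1.0, -0.0, -0.001], [-0.001, -0.002, -1.0]]
ft_force: [0.1, -0.3, -1.7]
grip_width: 0.17
```

```bash
python3 - <<'E'
from h import *
snap('wrist','wr17');snap('side','sd17');s=readout.sense();print(s['tool_pos'],s['grip_width'])
for P in [(.4905,.234,.09),(.6505,.234,.09),(.4905,.454,.09),(.6505,.454,.09)]: print(px('wr17',P))
E
```

```text
[0.54535395 0.3466375  0.18023651] 0.16742316872968668
[262.01849181 346.15627066]
[426.41861896 346.19004018]
[250.1777769  104.30662548]
[450.52481613 104.15074085]
```

View pics/wr17.png

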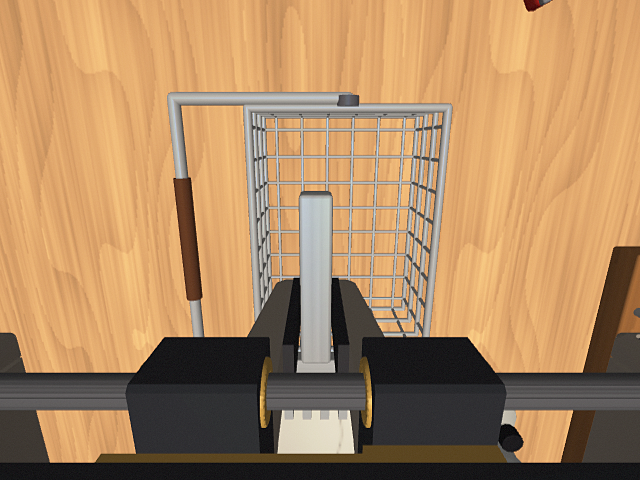

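View pics/sd17.png

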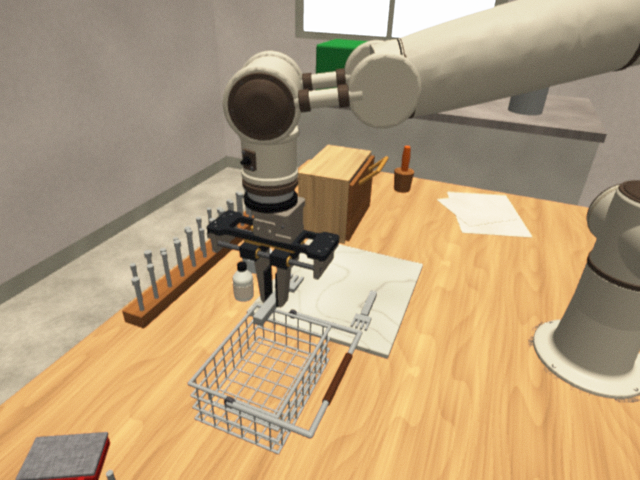

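Call:
step_arm --delta_pos '[[0, 0, 1], [0, 0, 2], [0, 0, 3], [0, 0, 4.1], [0, 0, 4.1], [0, 0, 4.1], [0, 0, 4.1], [0, 0, 4.1], [0, 0, 3], [0, 0, 1.5], [0, 0, 0], [0, 0, 0]]' --twist '[[0, 0, 0], [0, 0, 0], [0, 0, 0], [0, 0, 0], [0, 0, 0], [0, 0, 0], [0, 0, 0], [0, 0, 0], [0, 0, 0], [0, 0, 0], [0, 0, 0], [0, 0, 0]]' --claw '[1, 1, 1, 1, 1, 0.4, 0.4, 0.4, 0.4, 0.4, 0.4, 0.4]'

```text
time: 29.45
tool_pos: [0.5496, 0.3496, 0.189]
tcp_rot: [[-0.0, 1.0, 0.013], [1.0, 0.0, 0.005], [0.005, 0.013, -1.0]]
ft_force: [-0.3, 0.2, -0.4]
grip_width: 0.295
```

```bash
python3 - <<'E'
from h import *
snap('wrist','wr18');snap('side','sd18');s=readout.sense();print(s['tool_pos'],s['grip_width'])
i=[cv2.imread(f'pics/{n}18.png') for n in('wr','sd')]
cv2.imwrite('pics/m18.png',np.hstack([cv2.resize(x,(400,300)) for x in i]))
E
```

```text
[0.5460158  0.34809639 0.18185408] 0.2996580869616531
```

View pics/m18.png

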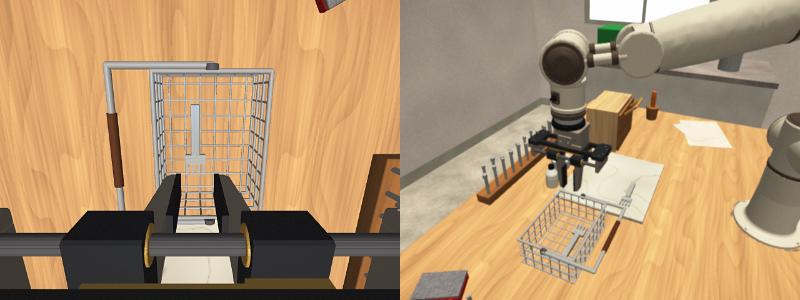

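Call:
step_arm --delta_pos '[[-1.2, -0.5, 0], [-2.4, -1, 0], [-3.6, -1.5, 0], [-4.8, -2, 0], [-6, -2.18, 0], [-6.97, -2.18, 0], [-6.97, -2.18, 1], [-6.97, -2.18, 2.1], [-6.97, -2.18, 2.1], [-6.97, -2.18, 2.1]]' --twist '[[0, 0, 0], [0, 0, 0], [0, 0, 0], [0, 0, -0.28], [0, 0, -0.28], [0, 0, -0.28], [0, 0, -0.28], [0, 0, -0.28], [0, 0, -0.28], [0, 0, -0.28]]' --claw '[0.4, 0.4, 0.2, 0, 0, 0, 0, 0, 0, 0]'

```text
time: 30.8
tool_pos: [0.4586, 0.0691, 0.0972]
tcp_rot: [[-0.03, 1.0, 0.0], [1.0, 0.03, 0.0], [0.0, 0.0, -1.0]]
ft_force: [-0.2, 0.2, 0.3]
grip_width: 0.501
```

```bash
python3 - <<'E'
from h import *
snap('wrist','wr19');print(readout.sense()['tool_pos'])
E
```

```text
[0.45935241 0.06902493 0.09799927]
```

View pics/wr19.png

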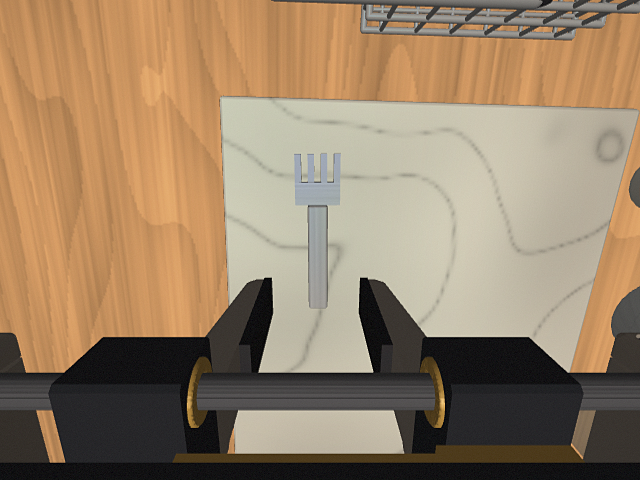

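Call:
step_arm --delta_pos '[[0, 0.03, 0.8], [0, 0.03, 1.7], [0, 0.03, 2.5], [0, 0.03, 2.85], [0, 0.03, 2.85], [0, 0.03, 2.85]]' --twist '[[0, 0, 0], [0, 0, 0], [0, 0, 0], [0, 0, 0], [0, 0, 0], [0, 0, 0]]' --claw '[0, 0, 0, 0, 0, 0]'

```text
time: 31.6
tool_pos: [0.4612, 0.069, -0.0158]
tcp_rot: [[-0.029, 1.0, 0.003], [1.0, 0.029, -0.0], [-0.0, 0.003, -1.0]]
ft_force: [-0.4, -1.1, 1.3]
grip_width: 0.499
```

Call:
step_arm --delta_pos '[[0, 0, 0], [0, 0, 0], [0, 0, 0], [0, 0, 0], [0, 0, 0], [0, 0, 0]]' --twist '[[0, 0, 0], [0, 0, 0], [0, 0, 0], [0, 0, 0], [0, 0, 0], [0, 0, 0]]' --claw '[1, 1, 1, 1, 1, 1]' --force 35

```text
time: 32.35
tool_pos: [0.4597, 0.069, -0.0173]
tcp_rot: [[-0.029, 1.0, 0.0], [1.0, 0.029, -0.0], [-0.0, 0.0, -1.0]]
ft_force: [-1.3, 0.1, 4.1]
grip_width: 0.171
```

Call:
step_arm --delta_pos '[[0, 0, -0.7], [0, 0, -1.6], [0, 0, -2.8], [0, 0, -4], [0, 0, -4.95], [1.2, 0.6, -4.95], [2.4, 1.2, -4.95], [3.6, 1.8, -4.95], [4.8, 2.4, -4.95], [6, 3, -4.95], [6.68, 3.4, -4.95], [6.68, 3.4, -4.95], [6.68, 3.4, -4.95]]' --twist '[[0, 0, 0], [0, 0, 0], [0, 0, 0], [0, 0, 0], [0, 0, 0], [0, 0, 0.28], [0, 0, 0.28], [0, 0, 0.28], [0, 0, 0.28], [0, 0, 0.28], [0, 0, 0.28], [0, 0, 0.28], [0, 0, 0.28]]' --claw '[1, 1, 1, 1, 1, 1, 1, 1, 1, 1, 1, 1, 1]'

```text
time: 33.98
tool_pos: [0.587, 0.3394, 0.1797]
tcp_rot: [[0.0, 1.0, -0.001], [1.0, -0.0, -0.001], [-0.001, -0.001, -1.0]]
ft_force: [-0.0, 0.8, -1.2]
grip_width: 0.172
```

```bash
python3 - <<'E'
from h import *
snap('wrist','wr20');s=readout.sense();print(s['tool_pos'],s['grip_width'])
E
```

```text
[0.58714173 0.33912798 0.18006409] 0.17261261861694774
```

View pics/wr20.png

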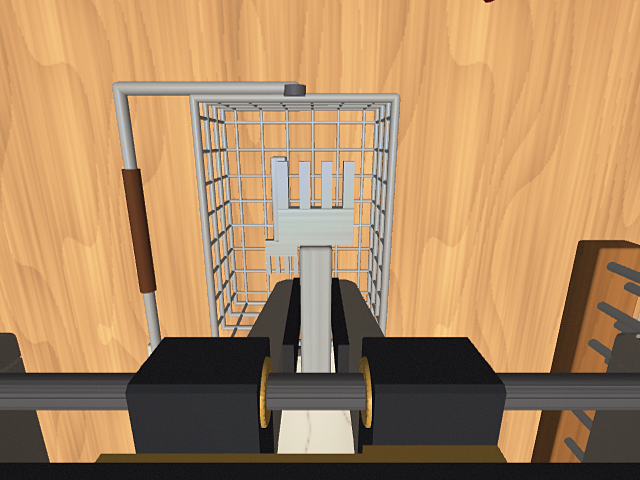

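Call:
step_arm --delta_pos '[[0, 0.1, 1], [0, 0.1, 2], [0, 0.1, 3], [0, 0.1, 4], [0, 0.1, 4], [0, 0.1, 4], [0, 0.1, 4], [0, 0.1, 4], [0, 0.1, 3], [0, 0.1, 1.5], [0, 0.1, 0], [0, 0.1, 0]]' --twist '[[0, 0, 0], [0, 0, 0], [0, 0, 0], [0, 0, 0], [0, 0, 0], [0, 0, 0], [0, 0, 0], [0, 0, 0], [0, 0, 0], [0, 0, 0], [0, 0, 0], [0, 0, 0]]' --claw '[1, 1, 1, 1, 1, 0.4, 0.4, 0.4, 0.4, 0.4, 0.4, 0.4]'

```text
time: 35.52
tool_pos: [0.5957, 0.3418, 0.1894]
tcp_rot: [[-0.0, 1.0, 0.014], [1.0, 0.0, 0.005], [0.005, 0.014, -1.0]]
ft_force: [-0.1, 0.6, 0.7]
grip_width: 0.3
```

```bash
python3 - <<'E'
from h import *
snap('wrist','wr21');snap('side','sd21');s=readout.sense();print(s['tool_pos'],s['grip_width'])
i=[cv2.imread(f'pics/{n}21.png') for n in('wr','sd')]
cv2.imwrite('pics/m21.png',np.hstack([cv2.resize(x,(400,300)) for x in i]))
print(w('wr21',80,177*1.6,.09))
E
```

```text
[0.59212797 0.34034963 0.18183236] 0.29987196490420015
[0.37336917 0.2929645  0.09      ]
```

View pics/m21.png

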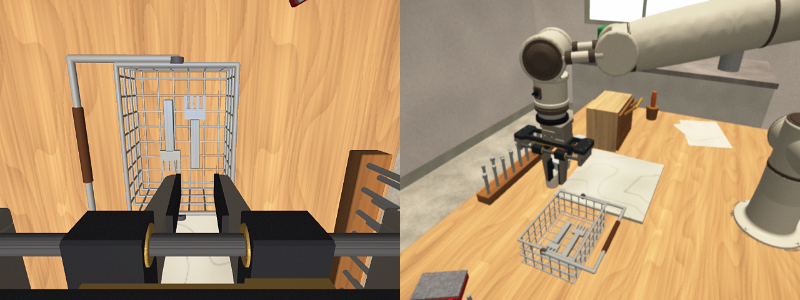

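```bash
python3 - <<'E'
from h import *
for fn,l in [('wr21',[(121,171),(140,292)]),('wr20',[(132,169),(146,293)]),('wr17',[(182,178),(194,300)]) ]:
    P=[w(fn,*p,.09) for p in l]; print(fn,P,(P[0]+P[1])/2)
E
```

```text
wr21 [array([0.42720142, 0.39659169, 0.09      ]), array([0.42817812, 0.28365831, 0.09      ])] [0.42768977 0.340125   0.09      ]
wr20 [array([0.43062274, 0.3958789 , 0.09      ]), array([0.42712329, 0.28275849, 0.09      ])] [0.42887302 0.33931869 0.09      ]
wr17 [array([0.42979374, 0.39583533, 0.09      ]), array([0.42900541, 0.28311228, 0.09      ])] [0.42939958 0.33947381 0.09      ]
```

Call:
step_arm --delta_pos '[[0, -1.2, 0], [0, -2.4, 0], [0, -3.6, 0], [0, -4.02, 0], [0, -4.02, 1], [0, -4.02, 2], [0, -4.02, 2], [0, -4.02, 2]]' --twist '[[0, 0, 0], [0, 0, 0], [0, 0, 0], [0, 0, 0], [0, 0, 0], [0, 0, 0], [0, 0, 0], [0, 0, 0]]' --claw '[0.2, 0.1, 0.1, 0.1, 0.1, 0.1, 0.1, 0.1]'

```text
time: 36.62
tool_pos: [0.4318, 0.3404, 0.1015]
tcp_rot: [[0.0, 1.0, 0.001], [1.0, -0.0, 0.0], [0.0, 0.001, -1.0]]
ft_force: [-0.8, -0.6, 1.0]
grip_width: 0.45
```

```bash
python3 - <<'E'
from h import *
snap('wrist','wr22');s=readout.sense();print(s['tool_pos'],s['grip_width'])
E
```

```text
[0.43228655 0.34062721 0.1022437 ] 0.4487014512495185
```

View pics/wr22.png

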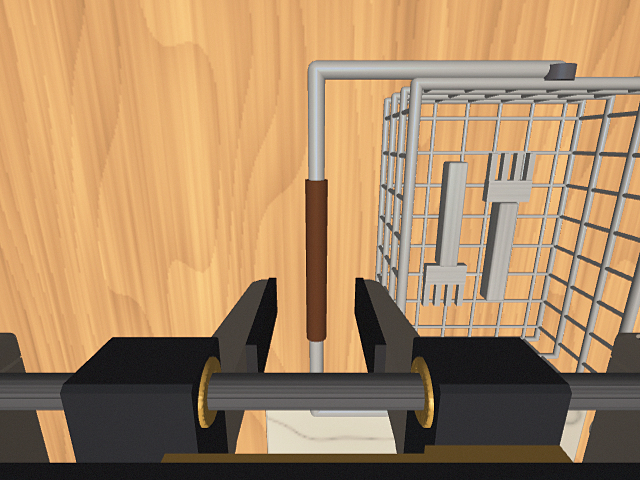

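Call:
step_arm --delta_pos '[[0, 0, 0.9], [0, 0, 1.68], [0, 0, 1.68], [0, 0, 1.68], [0, 0, 1.68], [0, 0, 1.68], [0, 0, 1.68], [0, 0, 1.68]]' --twist '[[0, 0, 0], [0, 0, 0], [0, 0, 0], [0, 0, 0], [0, 0, 0], [0, 0, 0], [0, 0, 0], [0, 0, 0]]' --claw '[0.1, 0.1, 0.1, 1, 1, 1, 1, 1]' --force 15

```text
time: 37.67
tool_pos: [0.4323, 0.3407, 0.0346]
tcp_rot: [[0.0, 1.0, 0.003], [1.0, -0.0, 0.001], [0.001, 0.003, -1.0]]
ft_force: [2.2, -0.4, 6.1]
grip_width: 0.147
```

Gripped at 13.5 mm, and the grip is 14 mm thick. Now I'll follow the arc.

Call:
step_arm --delta_pos '[[0, 0.01, -0.26], [0, 0.04, -0.52], [0, 0.15, -1.02], [0, 0.34, -1.5], [0, 0.6, -1.95], [0, 0.93, -2.35], [0, 1.31, -2.7], [0, 1.73, -2.99], [0, 2.2, -3.22], [0, 2.2, -3.22]]' --twist '[[0, 0, 0], [0, 0, 0], [0, 0, 0], [0, 0, 0], [0, 0, 0], [0, 0, 0], [0, 0, 0], [0, 0, 0], [0, 0, 0], [0, 0, 0]]' --claw '[1, 1, 1, 1, 1, 1, 1, 1, 1, 1]'

```text
time: 38.92
tool_pos: [0.5187, 0.3404, 0.1622]
tcp_rot: [[0.001, 1.0, -0.001], [1.0, -0.001, 0.001], [0.001, -0.001, -1.0]]
ft_force: [-2.6, 1.2, 2.7]
grip_width: 0.145
```

```bash
python3 - <<'E'
from h import *
snap('wrist','wr23');snap('side','sd23');s=readout.sense();print(s['tool_pos'],s['grip_width'],s['ft_force'])
i=[cv2.imread(f'pics/{n}23.png') for n in('wr','sd')]
cv2.imwrite('pics/m23.png',np.hstack([cv2.resize(x,(400,300)) for x in i]))
E
```

```text
[0.51772747 0.34035096 0.1617752 ] 0.14477836809145705 [-1.56292213  1.4561373   3.00168693]
```

View pics/m23.png

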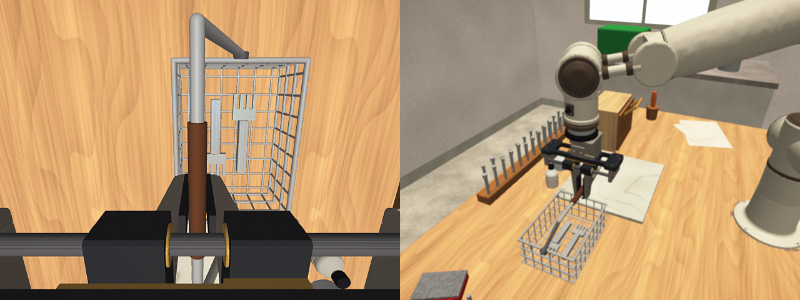

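Call:
step_arm --delta_pos '[[0, 0.25, -0.08], [0, 0.49, -0.15], [0, 0.75, -0.19], [0, 1.01, -0.22], [0, 1.27, -0.23], [0, 1.52, -0.22], [0, 1.75, -0.19], [0, 1.95, -0.16], [0, 1.95, -0.16], [0, 1.95, -0.16]]' --twist '[[0, 0, 0], [0, 0, 0], [0, 0, 0], [0, 0, 0], [0, 0, 0], [0, 0, 0], [0, 0, 0], [0, 0, 0], [0, 0, 0], [0, 0, 0]]' --claw '[1, 1, 1, 1, 1, 1, 1, 1, 1, 1]'

```text
time: 40.28
tool_pos: [0.5968, 0.3399, 0.1683]
tcp_rot: [[0.0, 1.0, -0.0], [1.0, -0.0, -0.001], [-0.001, -0.0, -1.0]]
ft_force: [0.2, -0.5, -0.2]
grip_width: 0.145
```

Call:
step_arm --delta_pos '[[0, 0, 0], [0, 0, 0], [0, 0, 0], [0, 0, -1], [0, 0, -2], [0, -0.5, -3], [0, -0.5, -3], [0, -0.5, -3]]' --twist '[[0, 0, 0], [0, 0, 0], [0, 0, 0], [0, 0, 0], [0, 0, 0], [0, 0, 0], [0, 0, 0], [0, 0, 0]]' --claw '[0.1, 0.1, 0.1, 0.1, 0.1, 0.1, 0.1, 0.1]'

```text
time: 41.28
tool_pos: [0.5766, 0.34, 0.2875]
tcp_rot: [[-0.0, 1.0, -0.001], [1.0, 0.0, -0.0], [-0.0, -0.001, -1.0]]
ft_force: [-1.0, -0.3, -0.1]
grip_width: 0.451
```

```bash
python3 - <<'E'
from h import *
snap('wrist','wr24');snap('side','sd24');s=readout.sense();print(s['tool_pos'],s['grip_width'],s['ft_force'])
i=[cv2.imread(f'pics/{n}24.png') for n in('wr','sd')]
cv2.imwrite('pics/m24.png',np.hstack([cv2.resize(x,(400,300)) for x in i]))
E
```

```text
[0.57626109 0.33973097 0.28606716] 0.45310929486711327 [-0.53941711 -0.05764782  0.05908237]
```

View pics/m24.png

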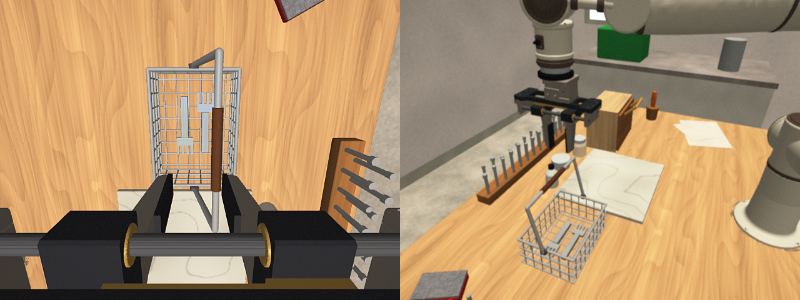

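Call:
step_arm --delta_pos '[[0, -0.5, -0.8], [-1, -1.5, -0.8], [-2, -2.5, -0.8], [-3, -3.5, -0.8], [-4, -4.2, -0.8], [-5, -4.2, -0.8], [-5, -4.2, -0.8], [-5, -4.2, -0.8], [-5, -4.2, -0.8]]' --twist '[[0, 0, 0], [0, 0, 0], [0, 0, 0], [0, 0, 0], [0, 0, 0], [0, 0, 0], [0, 0, 0], [0, 0, 0], [0, 0, 0]]' --claw '[0.1, 0.1, 0.1, 0.1, 0.1, 0.1, 0.1, 0.1, 0.1]'

```text
time: 42.5
tool_pos: [0.4088, 0.1409, 0.32]
tcp_rot: [[-0.001, 1.0, -0.001], [1.0, 0.001, 0.0], [0.0, -0.001, -1.0]]
ft_force: [-0.6, -1.0, 0.4]
grip_width: 0.451
```

```bash
python3 - <<'E'
from h import *
for n in('scene','side','wrist'): snap(n,n[:2]+'25')
print(readout.sense()['tool_pos'])
for phi in (1.6,1.7,1.8):
  for y in (.29,.40):
    P=[.5685-.138*np.cos(phi),y,.09+.138*np.sin(phi)]; print(phi,px('sc25',P),px('si25',P))
E
```

```text
[0.40877834 0.14079458 0.32026565]
1.6 [435.39723489 165.89278448] [274.32718477 273.35919739]
1.6 [477.8272066  153.51765435] [240.51774869 311.84364703]
1.7 [439.1340152  169.82927341] [267.21675321 271.94270721]
1.7 [481.77538138 157.23064202] [232.72594109 309.95400329]
1.8 [442.76502036 174.32431764] [260.3225612  271.21850252]
1.8 [485.58163804 161.49339394] [225.22159678 308.81858967]
```

View pics/sc25.png

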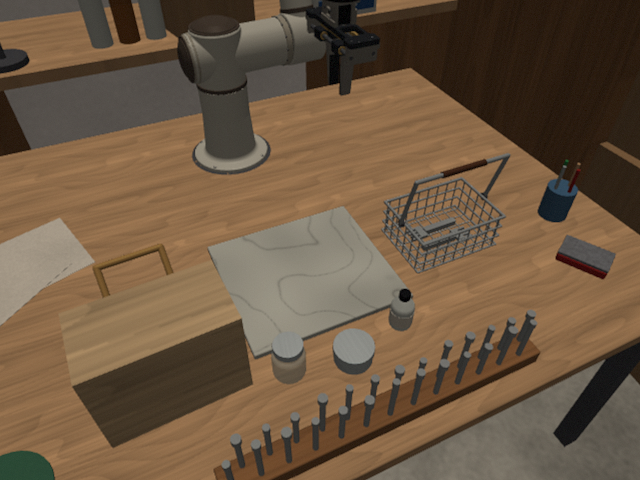

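View pics/si25.png

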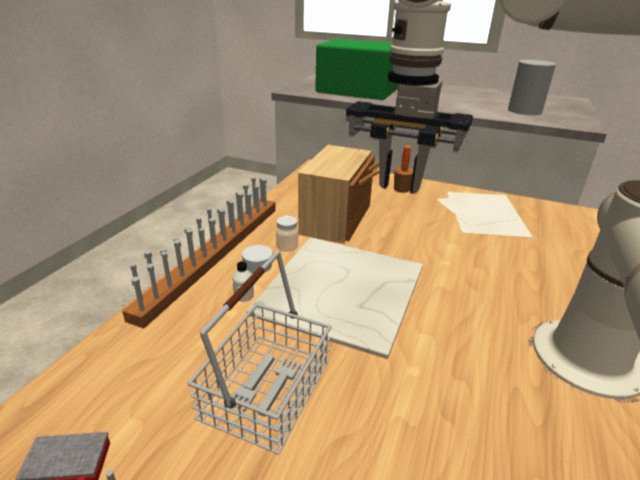

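View pics/wr25.png

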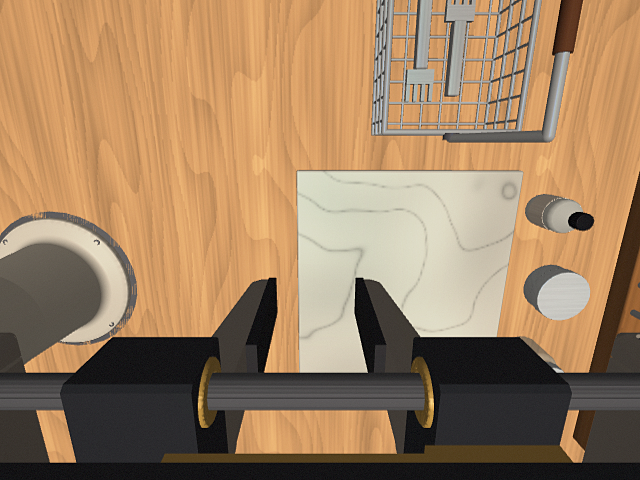

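```bash
python3 - <<'E'
from h import *
a=np.radians(2.8)
for th in (0,.03,.06,.1):
    r=-(.062*np.cos(th)+.2*np.sin(th)); z=.01+.2*np.cos(th)-.062*np.sin(th)
    O=np.array([.6203,-.3337]); e=np.array([np.cos(a),np.sin(a)]); n=np.array([-np.sin(a),np.cos(a)])
    print(th,[((px('sc25',[*(O+r*e+y*n),z])-[60,220])*5).round(1) for y in (-.05,0,.05)],[((px('si25',[*(O+r*e+y*n),z])-[320,120])*6).round(1) for y in (-.05,0,.05)])
b=cv2.imread('pics/sc25.png');cv2.imwrite('pics/p1.png',cv2.resize(b[220:330,60:200],None,fx=5,fy=5,interpolation=cv2.INTER_CUBIC))
b=cv2.imread('pics/si25.png');cv2.imwrite('pics/p2.png',cv2.resize(b[120:210,320:420],None,fx=6,fy=6,interpolation=cv2.INTER_CUBIC))
E
```

```text
0 [array([197.1, 236.4]), array([345.9, 187.8]), array([488.8, 141.1])] [array([386.7, 228.9]), array([364. , 263.2]), array([339.8, 299.7])]
0.03 [array([195.6, 229. ]), array([343.6, 180.9]), array([485.7, 134.6])] [array([398.3, 234.4]), array([376. , 268.9]), array([352.1, 305.6])]
0.06 [array([194.4, 222.2]), array([341.5, 174.5]), array([482.8, 128.6])] [array([409.7, 240.3]), array([387.7, 274.9]), array([364.3, 311.9])]
0.1 [array([193.1, 214. ]), array([339. , 166.8]), array([479.3, 121.4])] [array([424.7, 248.5]), array([403.2, 283.5]), array([380.2, 320.8])]
```

View pics/p1.png

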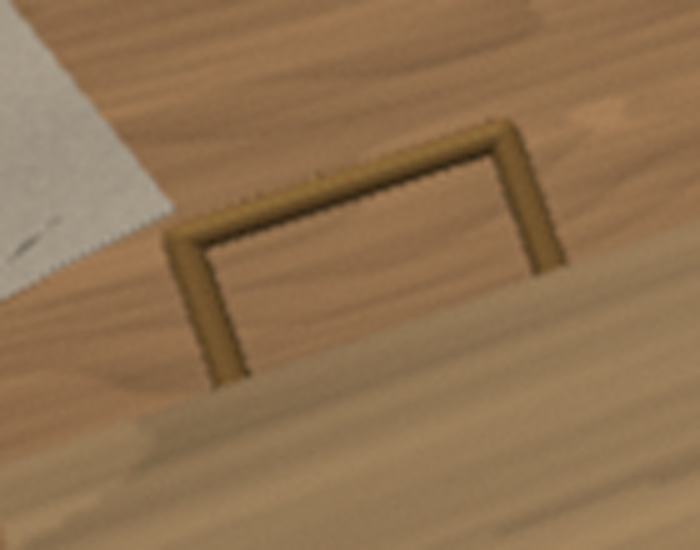

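View pics/p2.png

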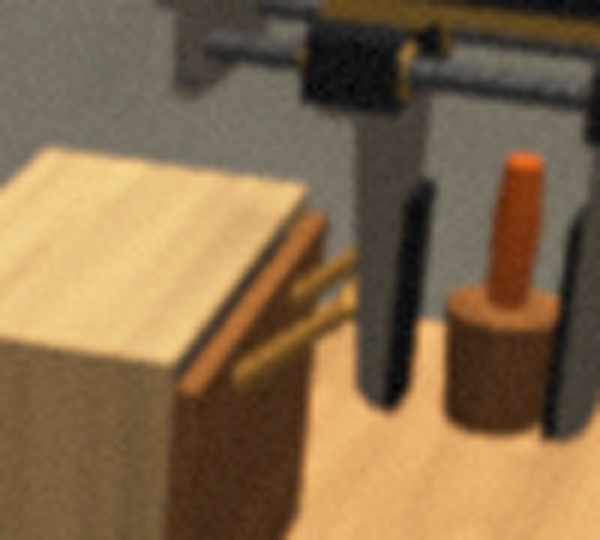

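```bash
python3 - <<'E'
from h import *
print(ticket.finish_job())
E
```

```text
the job is handed in; nothing more can be done
None
```

The slab is clear and I handed the job in after about 43 s of the 210 s. No verdict came back, so the result rests on my own checks.

**What I did:**
- **Hatch and snapped irons:** I opened the hatch to its stop, dropped both snapped irons into the bin and pushed the hatch shut. Only two were present.
- **Whole irons and handle:** I dropped both whole irons into the wire basket (again only two were present). Then I swung the carry handle up and over, and let go past upright.

**What the last checks showed:**
- **Slab and bystanders:** The slab is empty. The tin, bottle and jar look unmoved in the final pictures. The arm is clear of everything, with about 1 N on the wrist.
- **Basket:** Both whole irons lie flat on its floor.
- **Handle:** The grip's image position matches 1.8 rad, its end position.
- **Hatch:** The bar's image position gives about 0 to 0.03 rad against the 0.06 limit. I had pushed it until the wrist force reached about 36 N, which fits it being at its stop. A thin dark gap still shows between the panel and the top board, which I put down to the viewing angle.

**Checks that disagreed or are missing:**
- **Finger length:** The fingers end about 37 mm short of the reported TCP. All three cameras and a light touch on the slab agreed, and I allowed for it in every move.
- **Camera mismatch:** The scene and wrist cameras differed by about 7 mm in x on the slab, so I centred each grasp by the wrist view.
- **Bin contents:** I saw both snapped irons in the bin while the hatch was open, but could not look inside after shutting it.

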